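# Blow the grit off wiper adapter clips

## Robot

A 6-joint arm with a two-finger parallel gripper is mounted at the origin on the work surface. World frame = base frame: x ahead of the robot, y to its left, z up, the work surface at z = 0. Lengths are in mm, angles in rad, forces in N, time in s.
With the tool pointing down it reaches from about 275 to 975 mm from the base axis. Payload 8.4 kg.
Tool frame: the origin (TCP) lies midway between the tips of the shut fingers; the grasp point (between the pads) lies grip_depth behind it (grip_depth is the distance from the TCP to the grasp point, in mm); x points along the fingers, y is the direction in which the jaws open and shut, and the axes are right-handed (so a half turn about x gives the same grasp; the last joint's range is limited). The gripper opens to 92 mm and grips with 3 to 60 N. Pads are 20 mm wide; open, the fingers measure 128 mm over their backs; the gripper's body (75 mm by 189 mm) begins 69 mm behind the grasp point.
Start: joints at [1.139, 0.353, 1.633, -0, 1.155, -0.002], TCP at [260.429, 568.159, 214.583] pointing down, gripper open.
Joint ranges: [-2.63, 2.63], [-0.92, 2.1], [0.06, 2.66], [-1.3, 4.44], [0, 2.69], [-3.02, 3.02]. Speed limits (rad/s): [2.22, 2.22, 2.79, 3.14, 3.14, 3.14].

## Interface

Orientations are given as a unit quaternion [x, y, z, w].
In Python, from workcell import * gives the robot as it stands.
- The arm moves only by the tool send_rows, never from a script. Its arguments are lists of equal length, an entry for each row: "dp": the shift along the tool's x, y, z in cm, a list of three; "roll": the turn about the tool's x in rad. In form: {"dp": [[dx, dy, dz], ...], "roll": [roll, ...]}. A call has 1 to 5 rows; each row is the pose to reach, as a shift and turn from the pose measured when the call began, along the tool's axes at that moment; what a row does not reach only later rows make up. A row lasts 1/12 s, in which the tool goes at most 41.7 mm and 7.16 degrees, less where a joint would pass 70% of its speed; a pose out of reach is approached as far as the arm can. A call with a gripper value outside its range is refused whole. "fingers" is the finger opening in cm, from 0 to 9.19, set as the call begins (left out, the last holds). The fingers move at their own pace and stop on an object; "newtons" is the grip in N (left out, the last holds). Time passes only in rows, so rows that repeat a pose let the fingers close. It gives the time, the measured TCP pose, the force and the opening at its end, in the units of the state.
- get_obs(): the state, without advancing time (a new reading comes with each control period).
- camera(name): name is "scene" or "side" or "wrist"; returns a dict with "pixels" (480x640x3 uint8, red, green, blue), "z_map" (480x640 float32, mm along the optical axis (not along the pixel's ray), 0 where there is no reading), "K" (3x3 intrinsics, pixels), "pose" (4x4, takes a point from camera to world coordinates). Camera axes: x right, y down, z forward; pixel columns grow to the right and rows downward; lengths in mm; the calibration is good to about 2 mm. A picture is of the moment at which its call begins.
- job_done(): hands the job in, once; it reports no verdict.
Trained networks look in a picture, given as the dict that the camera call returned (one of the last four; its "shot" number tells which), for a name from the list of things; names that differ only in an ending like _2 or _b are one class to them, and where a whole thing is asked for, a point or a joint stands for the part that bears it (a point fixed in the world has none). Each returns a list of dicts, best first, with "score" (0 to 1); they miss things now and then, are a little off and sometimes report something else, mostly with a low value. They report only what shows in the picture. A call takes as long as a camera call. They do not tell look-alikes from the thing itself.
- recognise(picture, name): "at" ([x, y, z] in mm, in the coordinates of the camera as it stood for that picture, good to about 4 mm: the middle of the surface that is visible of it).
- silhouettes(picture, name): "pixels" (480x640 bool, what is visible of it).
The state is a dict: "t": time; "joint_pos": joint angles; "qd": joint speeds; "joint_efforts": joint torques, N m; "tool_pos": TCP position; "tool_rot": TCP orientation; "ft_force": force on the tool from outside, world axes, zero at the start; "wrist_torque": the same for the moment, N m; "gripper_width": opening from 0.0 (shut) to 1.0 (fully open).
Only numpy, scipy, OpenCV 4.12 (cv2) and the standard library are available. Lean on these libraries where they do the work, as an engineer would, in place of code of your own. Each camera call takes 0.05 s, during which the arm holds its last target.

## Task

Blow the grit off the wiper adapter clips lying on the mat: with the nozzle bar swung fully up, lay every clip flat in the blow-off tray, lengthwise, one to a bay and released; then swing the bar fully down over them, turn the air valve fully open for at least two seconds, and turn it fully closed again. Only then swing the bar fully up and move all the clips into the open clear bin, leaving the valve closed, the bar up, and the funnel, nut driver and ice scraper where they are. Never let the air on while the bar is not down.

Things in the scene. Friction and masses are not known exactly. Their poses are not given: they have to be found in the camera images.
- stand: Blow-off stand, fixed: grey plate 220 x 300 x 8 mm (x -95..125, y -115..185) with a three-bay tray, nozzle bar hinged behind it (bracket 93 mm tall) and a brass valve at +y. Copper pipe, top 45 mm high, runs from the valve to y +200, then +x to an 80 mm tall filter at (140, 200). Origin: on the ledge under the tray centre; x away from the robot, y left, z up.
- bay0 (a point): Centre of the floor of the tray bay in the -y side (8 mm above the ledge, axes as the stand's). A bay is 96 mm long in x and 38 mm wide in y, pitch 62 mm; flat dividers 24 mm wide rise 7 mm above this floor, end rims 10 mm. A clip lies in it lengthwise along x.
- bay1 (a point): Centre of the floor of the tray bay in the middle place (8 mm above the ledge, axes as the stand's). A bay is 96 mm long in x and 38 mm wide in y, pitch 62 mm; flat dividers 24 mm wide rise 7 mm above this floor, end rims 10 mm. A clip lies in it lengthwise along x.
- bay2 (a point): Centre of the floor of the tray bay in the +y side (8 mm above the ledge, axes as the stand's). A bay is 96 mm long in x and 38 mm wide in y, pitch 62 mm; flat dividers 24 mm wide rise 7 mm above this floor, end rims 10 mm. A clip lies in it lengthwise along x.
- bar_hinge (a point): Pivot of the nozzle bar: at x +100, y 0, z 75 mm of the stand, axes as the stand's. The bar swings in the stand's x-z plane about y.
- bar_tab (a point): Centre of the black grip tab at the bar's free end, 170 mm from the pivot. Tab 45 mm long along the bar, 14 wide (stand's y), 18 thick; arm behind it 12 wide. A cross tube 150 mm long (y), 18 thick, with nozzles reaching 20 mm below the bar's axis, sits 100 mm from the pivot. Axes turn with the bar: -x points from pivot to tab.
- bar (a joint): Nozzle bar angle, rad: 0 = fully down (level over the tray, pointing to the robot, tab 75 mm above the ledge), 1.6 = fully up (just past vertical, tab 245 mm up). Stops at both ends; friction (2 to 3 N at the tab) holds it where it is left. Starts anywhere between.
- valve_hinge (a point): Vertical turning axis of the valve handle, at x 0, y +135, z 75 mm of the stand (z = mid-height of the handle), axes as the stand's.
- valve_grip (a point): Grip point of the valve handle, 70 mm from its axis, mid-height (75 mm above the ledge). The black handle sleeve is 65 mm long (35 to 100 mm from the axis), 14 mm wide, 20 mm tall, horizontal. Site axes turn with the handle: its -x points from axis to handle end.
- valve (a joint): Valve handle angle, rad: 0 = closed (handle points to the stand's -x, across the pipe), 1.57 = fully open (points to the stand's +y, along the pipe); opens clockwise seen from above. Stops at both ends; friction (about 4 N at the grip) holds it where it is left. Starts closed within 0.06.
- clip0: Grey plastic wiper adapter clip (one of up to three alike; may be absent), a channel 74 x 24 x 23 mm, 25 to 50 g, lying on the mat at the start. Origin: centre of its underside; x along its length, z up through its open side. Base 7 mm thick; side walls over x -31..+19 mm; 24 mm across anywhere near the middle, so it can be gripped there across y from above.
- clip0_mid (a point): Middle of that clip, 11 mm above its underside, same axes.
- clip1: Grey plastic wiper adapter clip (one of up to three alike; may be absent), a channel 74 x 24 x 23 mm, 25 to 50 g, lying on the mat at the start. Origin: centre of its underside; x along its length, z up through its open side. Base 7 mm thick; side walls over x -31..+19 mm; 24 mm across anywhere near the middle, so it can be gripped there across y from above.
- clip1_mid (a point): Middle of that clip, 11 mm above its underside, same axes.
- clip2: Grey plastic wiper adapter clip (one of up to three alike; may be absent), a channel 74 x 24 x 23 mm, 25 to 50 g, lying on the mat at the start. Origin: centre of its underside; x along its length, z up through its open side. Base 7 mm thick; side walls over x -31..+19 mm; 24 mm across anywhere near the middle, so it can be gripped there across y from above.
- clip2_mid (a point): Middle of that clip, 11 mm above its underside, same axes.
- mat: Thin black rubber mat 270 x 140 x 3 mm, fixed flat on the ledge on one side of the stand (left or right). Origin: centre of its underside, x along its length.
- bin: Open clear plastic bin with a white rim, 200 (x) x 180 (y) x 65 mm tall, walls and floor 4 mm, fixed on the ledge on the other side of the stand from the mat. Origin: centre of its underside. It starts empty.
- funnel: Bystander: grey plastic funnel standing mouth down, 124 mm wide, 120 mm tall, beyond the stand. Origin: centre of its underside. Leave it alone.
- nut_driver: Bystander: steel nut driver with a black handle, 215 mm long, 28 mm thick, lying between robot and stand. Origin: near its middle, on the ledge; x along it. Leave it alone.
- scraper: Bystander: rigid ice scraper, 220 mm long, 100 mm wide blade, lying beyond the stand. Origin on the ledge where handle meets blade; x towards the blade. Leave it alone.
There are look-alikes about, which are no part of the job. Leave any green look-alike of the clip2 alone. What is shaped like the clip1 but orange is not meant.

How it is judged:
By the outcome, as a careful person would: the job done as asked, in the order asked, and still so for the second after the job is handed in, with the robot touching nothing.
Of clip0, clip1, clip2 only 2 to 3 are there at a start; the rules pass over those that are not, and their reading is None.
At some moment in a run one of clip0, clip1, clip2 may be knocked a few centimetres aside while the robot is not near it.
Once in a run the grip may slacken for a moment while it holds something.
It also fails if it takes over 210 s, if anything falls off the work surface, if the arm or the gripper's body presses on something with over 40 N, if the wrist force passes 120 N, or if a joint passes its speed limit or range.

## Working session

There is one attempt and no reset: what is moved stays moved. The work goes in short steps, Python scripts to look and compute and a tool call to move; the robot and the scene stay as the last step left them, time stands still between calls to the robot, and variables do not carry over. Pictures are saved under pics/ and viewed, and the job is handed in when it is done.

Besides the shell and the picture viewer there is one more tool, called after ">>>" as name(argument=value, ...), one argument or row to a line, values as JSON. send_rows: Moves the arm, as the interface text tells. Its arguments: {"type":"object","properties":{"dp":{"type":"array","items":{"type":"array","items":{"type":"number"}}},"roll":{"type":"array","items":{"type":"number"}},"fingers":{"type":"number"},"newtons":{"type":"number"}},"required":["dp","roll"]}

```bash
ls; mkdir -p pics
python3 - <<'E'
from workcell import *
import cv2
print(get_obs())
for n in ["scene","side","wrist"]:
    c=camera(n); cv2.imwrite(f"pics/{n}0.png",c["pixels"][:,:,::-1]); print(n,c["K"].tolist(),c["pose"].round(3).tolist(),c["shot"])
E
```

```text
pics
{'t': 0.0, 'joint_pos': array([ 1.13863192e+00,  3.53601003e-01,  1.63411403e+00,  2.96282782e-05,
        1.15518909e+00, -2.43558416e-03]), 'qd': array([ 1.10650752e-03, -1.16798181e-03, -1.81850082e-04, -2.27717484e-03,
       -2.89754881e-04,  5.42609111e-06]), 'joint_efforts': array([ 2.26193843e-04, -5.93815434e+01, -3.34239578e+01,  6.99044717e-02,
        2.32174387e-02, -1.49238081e-04]), 'tool_pos': array([260.20077736, 567.73373932, 213.90173379]), 'tool_rot': array([ 0.15031914,  0.69095535, -0.15122056,  0.69073671]), 'ft_force': array([-0.09765337,  0.46988057, -0.6288329 ]), 'wrist_torque': array([0.05732508, 0.00314535, 0.06203687]), 'gripper_width': 0.998944658226439}
scene [[562.5829534798384, 0.0, 322.2079554235127], [0.0, 562.5829534798384, 240.38260853850736], [0.0, 0.0, 1.0]] [[-0.802, 0.473, -0.364, 1023.107], [0.597, 0.642, -0.481, 538.364], [0.006, -0.603, -0.798, 1069.619], [0.0, 0.0, 0.0, 1.0]] 1
side [[532.7544492054584, 0.0, 311.22963706284696], [0.0, 532.7544492054584, 231.349679227141], [0.0, 0.0, 1.0]] [[0.948, -0.194, 0.253, 266.658], [-0.319, -0.624, 0.713, -957.079], [0.02, -0.757, -0.654, 877.706], [0.0, 0.0, 0.0, 1.0]] 2
wrist [[384.0198222114328, 0.0, 325.4710588715051], [0.0, 384.0198222114328, 239.46559774013372], [0.0, 0.0, 1.0]] [[0.417, 0.884, 0.212, 201.317], [0.909, -0.405, -0.1, 595.333], [-0.002, 0.235, -0.972, 383.554], [0.0, 0.0, 0.0, 1.0]] 3
```

View pics/scene0.png

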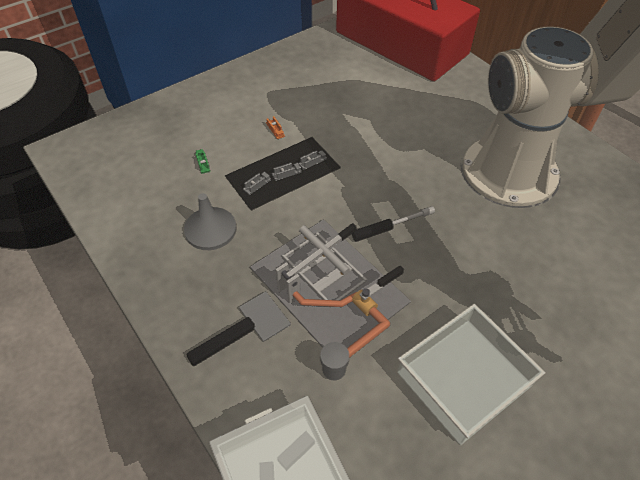

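View pics/side0.png

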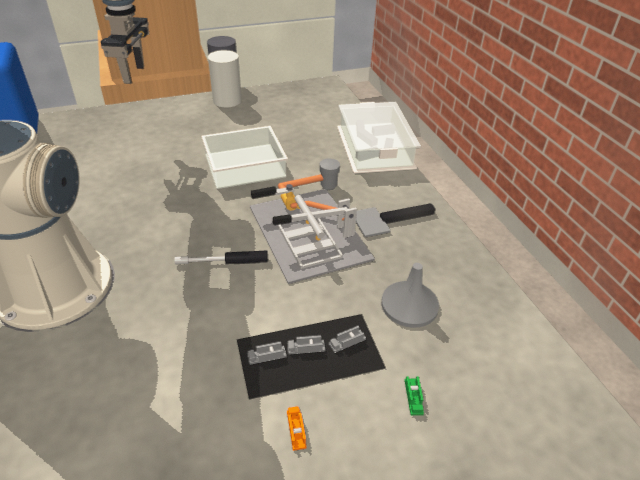

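View pics/wrist0.png

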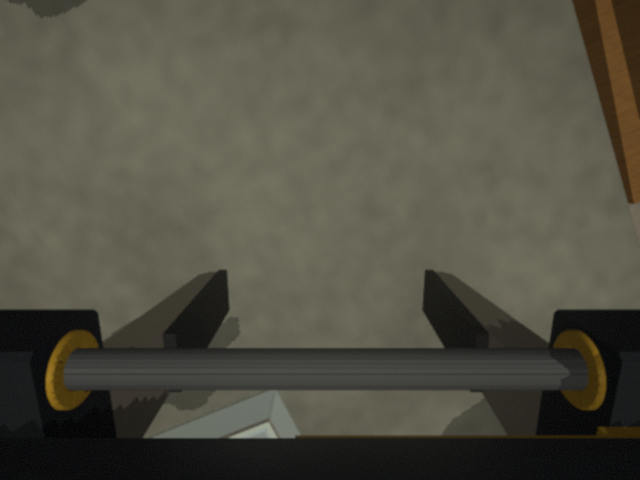

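Scene picture: grey clips on the mat at (257,183), (286,171) and (313,159). The look-alikes are orange at (275,128) and green at (202,161). The open empty bin is at (472,375), and a second, lidded or filled bin is at (280,450). The stand is at about (325,275), with the bar partly down. Next I'll build a metric top-down map from both cameras.

```bash
cat > h.py <<'E'
from workcell import *
import numpy as np, cv2
from scipy.spatial.transform import Rotation as R
def cloud(c):
    z=c["z_map"]; v,u=np.nonzero(z>0); d=z[v,u]; K=c["K"]
    p=np.stack([(u-K[0,2])*d/K[0,0],(v-K[1,2])*d/K[1,1],d],1)
    T=c["pose"]; return p@T[:3,:3].T+T[:3,3], c["pixels"][v,u], (v,u)
def cloudm(c,m):
    z=np.where(m,c["z_map"],0); return cloud({**c,"z_map":z})[0]
def toW(c,p): T=c["pose"]; return T[:3,:3]@np.array(p)+T[:3,3]
def proj(c,P):
    T=c["pose"]; q=(np.atleast_2d(P)-T[:3,3])@T[:3,:3]; K=c["K"]
    return np.stack([q[:,0]/q[:,2]*K[0,0]+K[0,2],q[:,1]/q[:,2]*K[1,1]+K[1,2]],1)
def save(c,n): cv2.imwrite(f"pics/{n}.png",c["pixels"][:,:,::-1])
def crop(c,n,u0,v0,u1,v1,s): cv2.imwrite(f"pics/{n}.png",cv2.resize(c["pixels"][v0:v1,u0:u1,::-1],None,fx=s,fy=s,interpolation=cv2.INTER_CUBIC))
def tool():
    o=get_obs(); return o["tool_pos"],R.from_quat(o["tool_rot"]).as_matrix(),o
def go(target,yawdir=None):
    """shift in tool axes (cm) to world target; roll to bring tool y axis along yawdir (mod pi)"""
    p,M,o=tool(); d=M.T@(np.array(target)-p)/10
    r=0
    if yawdir is not None:
        w=M.T@np.array([np.cos(yawdir),np.sin(yawdir),0]); r=np.arctan2(w[2],w[1]); r=(r+np.pi/2)%np.pi-np.pi/2
    print("t",round(o["t"],2),"pos",p.round(1),"j6",round(o["joint_pos"][5],2),"dp",d.round(2),"roll",round(r,3))
    return d,r
E
python3 - <<'E'
from h import *
import pickle
S=camera("scene"); D=camera("side")
pickle.dump((S,D),open("sd0.pkl","wb"))
print(tool()[1].round(3))
for c,n in ((S,"scene"),(D,"side")):
    for name in ["stand","clip0","bar_tab","valve_grip","bin","mat","funnel","nut_driver","scraper"]:
        try:
            for r in recognise(c,name): print(n,name,round(r["score"],2),toW(c,r["at"]).round(0))
        except Exception as e: print(name,e)
crop(S,"clipsS",190,110,350,220,5); crop(D,"clipsD",230,310,440,460,3.8)
E
```

```text
[[-0.     0.417  0.909]
 [-0.001  0.909 -0.417]
 [-1.    -0.001 -0.   ]]
scene stand 0.63 [611.  34.   7.]
scene clip0 0.88 [ 488. -328.   20.]
scene clip0 0.88 [ 574. -340.   16.]
scene clip0 0.82 [ 406. -323.   16.]
scene clip0 0.64 [ 417. -490.   17.]
scene clip0 0.47 [ 636. -489.   13.]
scene bar_tab 0.63 [589. -31.  94.]
scene valve_grip 0.6 [538. 105.  84.]
scene bin 0.7 [504. 337.   9.]
scene mat 0.92 [ 496. -344.    3.]
scene funnel 0.96 [ 742. -273.   37.]
scene nut_driver 0.55 [407. -44.  19.]
scene nut_driver 0.31 [ 487. -329.   18.]
scene scraper 0.82 [793. -11.  15.]
scene scraper 0.57 [ 498. -344.    2.]
scene scraper 0.33 [612.  35.  13.]
side stand 0.61 [593. -31.   9.]
side stand 0.45 [ 477. -372.    1.]
side stand 0.37 [526.  91.  77.]
side clip0 0.92 [ 404. -338.   17.]
side clip0 0.89 [ 480. -342.   14.]
side clip0 0.8 [ 633. -508.    9.]
side clip0 0.67 [585. -39.  85.]
side clip0 0.62 [ 567. -352.   19.]
side clip0 0.58 [ 415. -506.   11.]
side bar_tab 0.63 [583. -41.  90.]
side bar_tab 0.55 [528.  96.  75.]
side valve_grip 0.74 [532.  94.  74.]
side valve_grip 0.24 [591. -32.   6.]
side bin 0.56 [517. 370.  25.]
side bin 0.23 [ 402. -343.   15.]
side mat 0.66 [ 478. -372.    4.]
side mat 0.47 [587. -40.  86.]
side funnel 0.76 [ 722. -317.   30.]
side nut_driver 0.69 [402. -56.  19.]
side nut_driver 0.24 [517. 371.  24.]
side scraper 0.73 [790. -24.  11.]
```

Run:
```python
from h import *
import pickle
S,D=pickle.load(open("sd0.pkl","rb"))
H=np.full((400,600),-1.);img=np.zeros((600,800,3),np.uint8);hm=np.full((600,800),-99.)
for c in (S,D):
    P,C,_=cloud(c)
    # map: col = (y from 400..-400)->0..800 ; row = x 900..300
    u=(400-P[:,1]).astype(int); v=(900-P[:,0]).astype(int)
    ok=(u>=0)&(u<800)&(v>=0)&(v<600)&(P[:,2]<300)
    o=np.argsort(P[ok,2]); 
    for a,b,col,z in zip(v[ok][o],u[ok][o],C[ok][o],P[ok,2][o]):
        if z>hm[a,b]-3: hm[a,b]=z; img[a,b]=col[::-1]
cv2.imwrite("pics/top.png",img)
g=np.clip((hm+5)*2.2,0,255).astype(np.uint8); g[hm<-50]=0
cv2.imwrite("pics/toph.png",cv2.applyColorMap(g,cv2.COLORMAP_JET))
```

```text
(no output)
```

View pics/clipsS.png

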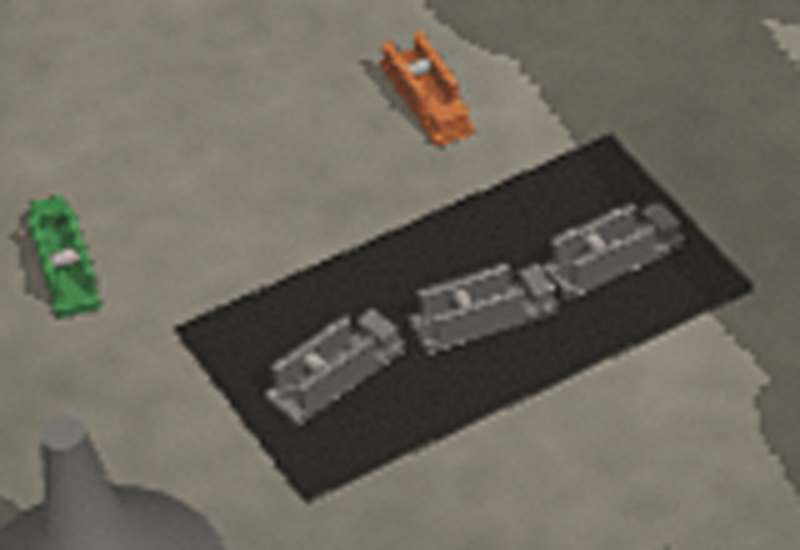

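View pics/top.png

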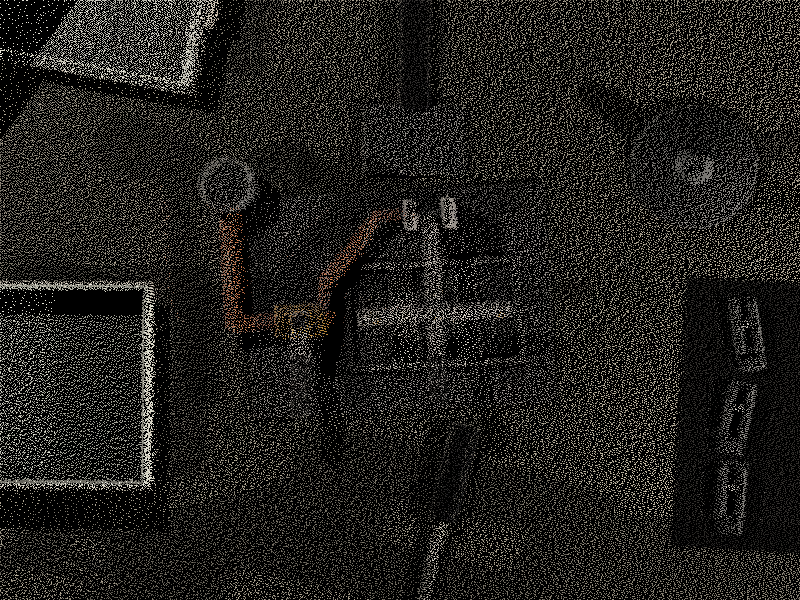

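View pics/toph.png

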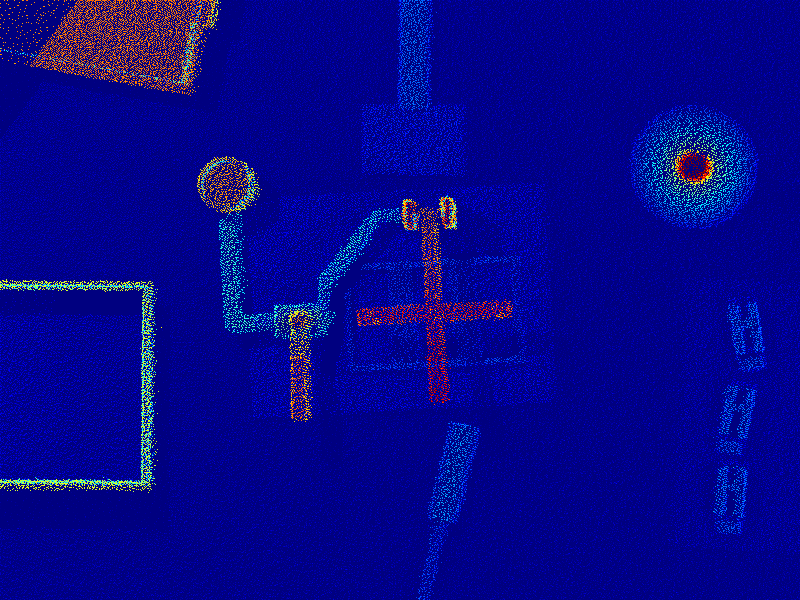

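Top map: the plate is rotated slightly and the bar is close to down. The three clips are at map columns 730–750. Now I'll fit the poses.

Run:
```python
from h import *
import pickle
from scipy.optimize import minimize
S,D=pickle.load(open("sd0.pkl","rb"))
for c,n in ((S,"S"),(D,"D")):
    P,C,_=cloud(c)
    m=(P[:,2]>5)&(P[:,2]<11)&(P[:,0]>470)&(P[:,0]<735)&(P[:,1]>-170)&(P[:,1]<170)
    r=cv2.minAreaRect(P[m][:,:2].astype(np.float32)); print(n,"plate",m.sum(),r)
    fl=(abs(P[:,2])<6)&(P[:,0]>300)&(P[:,0]<480)&(P[:,1]>-250)&(P[:,1]<200); print("floor z",np.median(P[fl,2]))
    # filter pillar
    m=(P[:,2]>60)&(P[:,0]>680)&(P[:,0]<760)&(P[:,1]>130)&(P[:,1]<240); print("filter",P[m].mean(0))
    # bar
    m=(P[:,2]>60)&(P[:,0]>490)&(P[:,0]<700)&(abs(P[:,1]+35)<30); q=P[m]
    for x0 in range(490,700,20):
        k=q[(q[:,0]>=x0)&(q[:,0]<x0+20)]
        if len(k): print("bar",x0+10,len(k),k[:,1].mean().round(1),np.percentile(k[:,2],80).round(1))
    m=(P[:,2]>75)&(P[:,0]>460)&(P[:,0]<600)&(P[:,1]>70)&(P[:,1]<130); q=P[m]; print("valve",len(q),q.mean(0),np.percentile(q[:,:],[2,98],axis=0), np.polyfit(q[:,0],q[:,1],1))
    m=(P[:,2]>57)&(P[:,2]<75)&(P[:,0]>370)&(P[:,0]<650)&(P[:,1]>230)&(P[:,1]<500); r=cv2.minAreaRect(P[m][:,:2].astype(np.float32)); print("bin",r)
    # clips
    m=(P[:,2]>9)&(P[:,2]<40)&(P[:,0]>340)&(P[:,0]<640)&(P[:,1]<-270)&(P[:,1]>-440); q=P[m]
    from scipy.ndimage import label
    g=np.zeros((300,170),np.uint8); g[(q[:,0]-340).astype(int),(q[:,1]+440).astype(int)]=1
    g=cv2.morphologyEx(g,cv2.MORPH_CLOSE,np.ones((3,3)))
    L,k=label(g)
    for i in range(1,k+1):
        s=q[L[(q[:,0]-340).astype(int),(q[:,1]+440).astype(int)]==i]
        if len(s)>30: print("clip",len(s),cv2.minAreaRect(s[:,:2].astype(np.float32)),np.percentile(s[:,2],[5,95]))
```

```text
S plate 6141 ((601.9054565429688, -1.132659912109375), (336.7286376953125, 264.7059326171875), 89.6612548828125)
floor z 0.7280135977148348
filter [717.32938964 177.18173138  76.96251975]
bar 500 41 -34.7 104.6
bar 520 74 -34.3 103.5
bar 540 70 -33.3 101.3
bar 560 60 -32.4 97.7
bar 580 130 -32.8 96.0
bar 600 151 -34.3 94.0
bar 620 66 -29.0 91.3
bar 640 66 -28.4 88.3
bar 660 68 -27.0 86.8
bar 680 183 -28.6 92.5
bar 700 98 -27.2 92.6
valve 290 [528.15445042 103.17199723  83.03399683] [[482.68550987  94.71142207  75.32199621]
 [585.45170508 109.28446511  89.71562449]] [-1.20672610e-02  1.09545375e+02]
bin ((513.9029541015625, 343.2067565917969), (189.11131286621094, 211.59593200683594), 89.73135375976562)
clip 87 ((410.32781982421875, -338.0168762207031), (50.139225006103516, 11.221614837646484), 2.7538528442382812) [10.30415326 30.15476821]
clip 100 ((409.2424011230469, -319.7379455566406), (10.179104804992676, 46.036746978759766), 81.13005065917969) [10.08823047 29.71151964]
clip 103 ((488.5139465332031, -344.5770263671875), (12.89924430847168, 58.094215393066406), 87.00194549560547) 
[... 1661 characters left out ...]
6203 25.71032967]
clip 77 ((455.90374755859375, -333.99658203125), (23.500370025634766, 19.763952255249023), 73.06683349609375) [ 9.40442851 21.08125995]
clip 168 ((485.50347900390625, -348.4659423828125), (8.461588859558105, 49.98008728027344), 77.245361328125) [10.14743188 25.58728529]
clip 172 ((491.31719970703125, -334.5769348144531), (17.538904190063477, 52.22670364379883), 70.1010971069336) [ 9.47818456 25.89925926]
clip 77 ((536.5509033203125, -354.702880859375), (13.830343246459961, 22.087648391723633), 25.333158493041992) [ 9.88016126 21.52413872]
clip 308 ((572.1920776367188, -348.37164306640625), (53.252357482910156, 26.01122283935547), 8.405794143676758) [ 9.87882405 25.85285076]
```

Each camera is a few mm off, with about 8 mm of disagreement in y. I'll refine with the wrist camera from above the stand.

Run:
```python
from h import *
go([500,-20,320],np.pi/2+0.05)
```

```text
t 1.15 pos [260.5 568.2 214.6] j6 -0.0 dp [-10.54 -43.49  46.28] roll -0.48
```

>>> send_rows(
  dp=[
    [-10.5,-43.5,46.3],
    [-10.5,-43.5,46.3],
    [-10.5,-43.5,46.3],
    [-10.5,-43.5,46.3],
    [-10.5,-43.5,46.3],
  ],
  roll=[-0.48,-0.48,-0.48,-0.48,-0.48],
)

```text
t: 1.57
tool_pos: [338.1, 376.4, 248.8]
tool_rot: [-0.02, 0.707, 0.02, 0.707]
ft_force: [0.3, 0.9, 0.5]
gripper_width: 0.999
```

Run:
```python
from h import *
go([500,-20,320],np.pi/2+0.05)
```

```text
t 1.57 pos [338.1 376.4 248.8] j6 -0.79 dp [ -7.12 -40.51  13.89] roll 0.008
```

>>> send_rows(
  dp=[
    [-7.1,-40.5,13.9],
    [-7.1,-40.5,13.9],
    [-7.1,-40.5,13.9],
    [-7.1,-40.5,13.9],
    [-7.1,-40.5,13.9],
  ],
  roll=[0.008,0.008,0.008,0.008,0.008],
)

```text
t: 1.98
tool_pos: [415.7, 186.0, 283.2]
tool_rot: [-0.018, 0.707, 0.018, 0.707]
ft_force: [1.3, 1.2, -0.6]
gripper_width: 1.002
```

>>> send_rows(
  dp=[
    [-3.5,-20.2,7.0],
    [-3.5,-20.2,7.0],
    [-3.5,-20.2,7.0],
    [-3.5,-20.2,7.0],
    [-3.5,-20.2,7.0],
  ],
  roll=[0,0,0,0,0],
)

```text
t: 2.4
tool_pos: [492.3, -5.1, 317.3]
tool_rot: [-0.017, 0.706, 0.018, 0.708]
ft_force: [0.8, -0.1, -0.2]
gripper_width: 0.997
```

Run:
```python
from h import *
import pickle
go([500,-20,320],np.pi/2+0.05)
W=camera("wrist"); save(W,"w1"); pickle.dump(W,open("w1.pkl","wb"))
P,C,_=cloud(W); print(W["pose"].round(3).tolist())
fl=(abs(P[:,2])<6)&(P[:,0]>300)&(P[:,0]<480);print("floor",np.median(P[fl,2]))
for c in ["stand","bar_tab","valve_grip"]:
    for r in recognise(W,c): print(c,r["score"],toW(W,r["at"]).round(1))
```

```text
t 2.4 pos [492.3  -5.1 317.3] j6 -1.63 dp [-0.27 -1.53  0.7 ] roll -0.0
[[-0.05, 0.971, 0.236, 427.082], [0.999, 0.048, 0.011, -8.261], [-0.001, 0.236, -0.972, 486.767], [0.0, 0.0, 0.0, 1.0]]
floor -0.29303631131546126
stand 0.68 [575.5   5.4   5.1]
stand 0.68 [579.8 -35.9  94.5]
stand 0.31 [533.6 100.1  78.7]
stand 0.31 [400.6 -42.8  21.6]
bar_tab 0.55 [528.9  97.8  81.3]
valve_grip 0.95 [531.1  96.6  82.1]
```

View pics/w1.png

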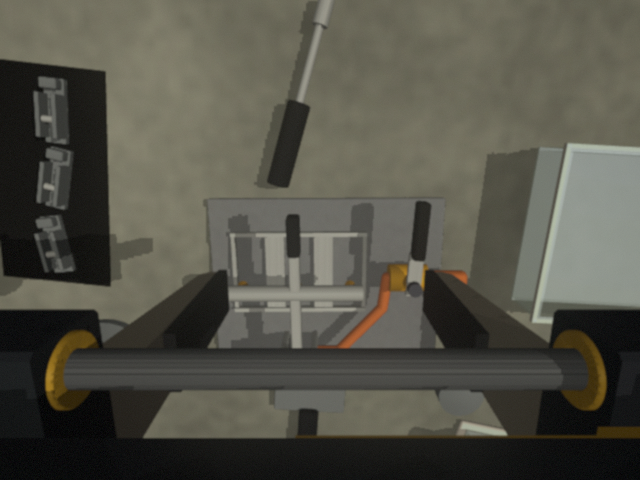

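The wrist view shows the whole stand: tab at (293,232), valve handle at (421,230), clips at (52,110), (56,178), (55,245) with their walls and tongues visible. I'll fit the stand in this view.

```bash
cat > fit.py <<'E'
from h import *
from scipy.ndimage import label
def clips(c,box,zmin=9,zmax=40,floor=3):
    """template fit of clips; returns [x,y,theta(long axis)]"""
    P,C,_=cloud(c); x0,x1,y0,y1=box
    sat=C.max(1).astype(int)-C.min(1)
    m=(P[:,2]>zmin)&(P[:,2]<zmax)&(P[:,0]>x0)&(P[:,0]<x1)&(P[:,1]>y0)&(P[:,1]<y1)&(sat<40); q=P[m]
    g=np.zeros((int(x1-x0)+1,int(y1-y0)+1),np.uint8); i=(q[:,0]-x0).astype(int); j=(q[:,1]-y0).astype(int); g[i,j]=1
    g=cv2.morphologyEx(g,cv2.MORPH_CLOSE,np.ones((7,7))); L,k=label(g); out=[]
    for n in range(1,k+1):
        s=q[L[i,j]==n]
        if len(s)>100: out.append((len(s),cv2.minAreaRect(s[:,:2].astype(np.float32)),s[:,2].max().round(1)))
    return out
E
python3 - <<'E'
from fit import *
import pickle
W=pickle.load(open("w1.pkl","rb")); P,C,_=cloud(W)
m=(P[:,2]>5)&(P[:,2]<11)&(P[:,0]>470)&(P[:,0]<600)&(P[:,1]>-170)&(P[:,1]<170); q=P[m]
g=np.zeros((800,800),np.uint8)
# front edge: for each y bin min x ; side edges per x bin
ys=range(-140,130,10); e=[(y+5,np.percentile(q[(q[:,1]>=y)&(q[:,1]<y+10)][:,0],1)) for y in ys if ((q[:,1]>=y)&(q[:,1]<y+10)).sum()>20]
e=np.array(e); print(e.round(0).tolist()); f=np.polyfit(e[:,0],e[:,1],1); print("front edge x=",f)
for x in range(500,600,10):
    k=q[(q[:,0]>=x)&(q[:,0]<x+10)]; print(x+5,np.percentile(k[:,1],[.5,99.5]).round(1))
m=(P[:,2]>60)&(P[:,0]>490)&(P[:,0]<700)&(abs(P[:,1]+35)<12); q=P[m]
for x0 in range(490,700,20):
    k=q[(q[:,0]>=x0)&(q[:,0]<x0+20)]
    if len(k)>5: print("bar",k.mean(0)[0].round(1),len(k),k[:,0].min().round(1),k[:,1].min().round(1),k[:,1].max().round(1),np.median(k[:,2]).round(1))
m=(P[:,2]>75)&(P[:,0]>460)&(P[:,0]<640)&(P[:,1]>70)&(P[:,1]<130); q=P[m]
for x0 in range(480,640,20):
    k=q[(q[:,0]>=x0)&(q[:,0]<x0+20)]
    if len(k)>5: print("valve",k.mean(0)[0].round(1),len(k),k[:,0].min().round(1),k[:,1].min().round(1),k[:,1].max().round(1),np.median(k[:,2]).round(1))
for k in clips(W,(340,640,-440,-270)): print(k)
# tray rims z ~ 18
m=(P[:,2]>15.5)&(P[:,2]<22)&(P[:,0]>520)&(P[:,0]<660)&(P[:,1]>-150)&(P[:,1]<70); print("tray",cv2.minAreaRect(P[m][:,:2].astype(np.float32)))
E
```

```text
[[-135.0, 498.0], [-125.0, 497.0], [-115.0, 497.0], [-105.0, 496.0], [-95.0, 496.0], [-85.0, 495.0], [-75.0, 494.0], [-65.0, 493.0], [-55.0, 493.0], [-45.0, 492.0], [-35.0, 492.0], [-25.0, 492.0], [-15.0, 491.0], [-5.0, 490.0], [5.0, 490.0], [15.0, 489.0], [25.0, 489.0], [35.0, 488.0], [45.0, 488.0], [55.0, 488.0], [65.0, 487.0], [75.0, 486.0], [85.0, 486.0], [95.0, 485.0], [105.0, 485.0], [115.0, 484.0], [125.0, 483.0]]
front edge x= [-5.40414872e-02  4.90201115e+02]
505 [-152.4  143.7]
515 [-151.6  144.4]
525 [-151.4  144.6]
535 [-151.7  146.3]
545 [-150.9  146.3]
555 [-150.   146.9]
565 [-149.8  147.2]
575 [-149.2  147.8]
585 [-149.2   75.9]
595 [-147.5   71.6]
bar 503.0 202 497.2 -46.3 -31.9 102.4
bar 520.1 256 510.3 -45.0 -30.9 101.3
bar 539.4 228 530.0 -44.8 -30.4 98.6
bar 559.9 197 550.0 -42.5 -29.7 95.1
bar 581.2 347 570.0 -47.0 -23.0 93.3
bar 599.1 202 590.1 -45.9 -24.0 90.8
bar 619.9 181 610.1 -39.3 -26.6 88.3
bar 640.1 166 630.1 -37.7 -25.8 86.4
bar 652.9 37 650.1 -37.4 -24.9 84.9
valve 489.9 267 480.1 92.1 106.1 83.8
valve 509.8 260 500.0 92.3 106.5 84.1
valve 529.8 253 520.0 92.2 106.5 83.9
valve 541.6 41 540.1 92.7 106.2 83.7
valve 575.7 109 571.2 91.8 107.9 80.1
valve 583.1 68 580.1 91.8 108.3 80.3
(3334, ((442.3335876464844, -331.566162109375), (31.87344741821289, 154.23318481445312), 84.39862060546875), np.float64(28.4))
(1437, ((566.0496215820312, -347.79345703125), (73.85663604736328, 26.91381072998047), 10.031451225280762), np.float64(28.6))
tray ((586.8585205078125, -34.728782653808594), (107.02741241455078, 171.58030700683594), 3.1160786151885986)
```

Run:
```python
from h import *
import workcell; print([n for n in dir(workcell) if not n.startswith("_")]); 
try: print(grip_depth)
except Exception as e: print(e)
go([518,-39,140],np.pi/2+0.054)
```

```text
['PlanningError', 'camera', 'get_obs', 'grip_depth', 'job_done', 'recognise', 'silhouettes']
18.700000000000003
t 2.6 pos [492.   -3.9 316.5] j6 -1.63 dp [17.65 -3.64  2.42] roll -0.007
```

>>> send_rows(
  dp=[
    [6,-3.6,2.4],
    [14,-3.6,2.4],
    [17.6,-3.6,2.4],
    [17.6,-3.6,2.4],
    [17.6,-3.6,2.4],
  ],
  roll=[-0.007,-0.007,-0.007,-0.007,-0.007],
  fingers=5,
  newtons=10,
)

```text
t: 3.02
tool_pos: [514.7, -37.1, 135.8]
tool_rot: [-0.019, 0.709, 0.02, 0.705]
ft_force: [-1.3, -0.1, -0.5]
gripper_width: 0.657
```

Run:
```python
from h import *
go([518,-39,74],np.pi/2+0.054)
W=camera("wrist"); save(W,"w2")
```

```text
t 3.02 pos [514.7 -37.1 135.8] j6 -1.7 dp [ 6.18 -0.22  0.35] roll 0.002
```

View pics/w2.png

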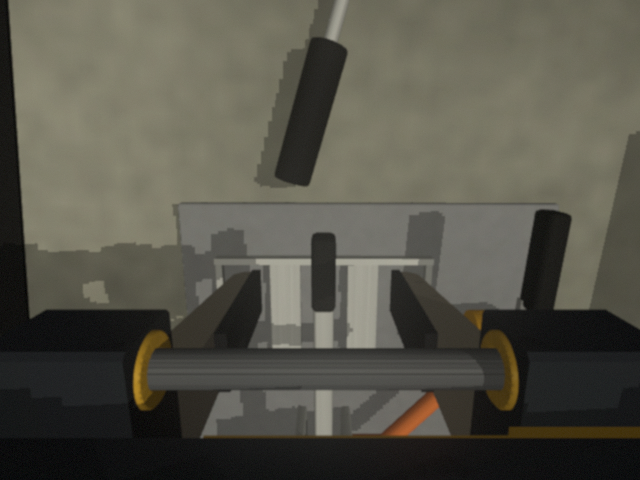

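The tab sits centred between the open fingers at (323,270), so I'll descend and grip it.

>>> send_rows(
  dp=[
    [3,-0.2,0.3],
    [6.1,-0.2,0.3],
    [6.1,-0.2,0.3],
    [6.1,-0.2,0.3],
  ],
  roll=[0,0,0,0],
)

```text
t: 3.4
tool_pos: [515.4, -37.6, 73.2]
tool_rot: [-0.019, 0.711, 0.021, 0.703]
ft_force: [-0.0, -0.1, 0.4]
gripper_width: 0.546
```

>>> send_rows(
  dp=[
    [0,0,0],
    [0,0,0],
    [0,0,0],
    [0,0,0],
    [0,0,0],
  ],
  roll=[0,0,0,0,0],
  fingers=0.5,
  newtons=15,
)

```text
t: 3.82
tool_pos: [516.0, -37.6, 74.2]
tool_rot: [-0.019, 0.71, 0.021, 0.704]
ft_force: [0.2, -0.0, 0.0]
gripper_width: 0.203
```

Run:
```python
from h import *
p,M,o=tool(); print(p,o["gripper_width"]*92,o["ft_force"],o["t"])
# measured theta from pos
O=np.array([587,-35.3,0]);c,s=np.cos(.054),np.sin(.054); Rz=np.array([[c,-s,0],[s,c,0],[0,0,1]])
q=Rz.T@(p+[0,0,18.7]-O); print("stand grasp",q.round(1)); r=np.hypot(q[0]-100,q[2]-75); th=np.arctan2(q[2]-75,100-q[0]); print(r,th)
for a in np.linspace(th,1.64,18)[1:]:
    t=Rz@np.array([100-r*np.cos(a),q[1],75+r*np.sin(a)])+O-[0,0,18.7]
    print(round(a,2),(M.T@(t-p)/10).round(1).tolist())
```

```text
[515.96072113 -37.63782806  74.16161156] 18.635023268916886 [ 0.17615905 -0.03875695  0.04137901] 3.8167
stand grasp [-71.1   1.5  92.9]
171.9919017477535 0.10403905552589127
0.19 [-1.5, 0.0, 0.2]
0.28 [-3.1, 0.0, 0.6]
0.38 [-4.5, 0.0, 1.1]
0.47 [-5.9, 0.0, 1.7]
0.56 [-7.3, 0.0, 2.4]
0.65 [-8.6, 0.0, 3.3]
0.74 [-9.8, 0.0, 4.3]
0.83 [-10.9, 0.0, 5.4]
0.92 [-11.9, 0.0, 6.5]
1.01 [-12.8, 0.0, 7.8]
1.1 [-13.6, 0.0, 9.1]
1.19 [-14.3, 0.0, 10.6]
1.28 [-14.8, 0.0, 12.0]
1.37 [-15.2, -0.0, 13.5]
1.46 [-15.4, -0.0, 15.1]
1.55 [-15.6, -0.0, 16.6]
1.64 [-15.5, -0.0, 18.2]
```

>>> send_rows(
  dp=[
    [0,0,0],
    [0,0,0],
    [-0.3,0,0],
  ],
  roll=[0,0,0],
)

```text
t: 4.07
tool_pos: [516.2, -38.1, 77.1]
tool_rot: [-0.02, 0.71, 0.021, 0.704]
ft_force: [2.8, -4.7, -4.2]
gripper_width: 0.148
```

>>> send_rows(
  dp=[
    [-1.5,0,0.2],
    [-3.1,0,0.6],
    [-4.5,0,1.1],
    [-5.9,0,1.7],
    [-7.3,0,2.4],
  ],
  roll=[0,0,0,0,0],
)

```text
t: 4.48
tool_pos: [541.1, -36.9, 150.4]
tool_rot: [-0.019, 0.71, 0.021, 0.704]
ft_force: [5.9, -1.1, -8.4]
gripper_width: 0.149
```

```bash
cat > arc.py <<'E'
from h import *
import sys
O=np.array([587,-35.3,0]);c,s=np.cos(.054),np.sin(.054); Rz=np.array([[c,-s,0],[s,c,0],[0,0,1]])
def arc(end,step=0.1,r=172):
    p,M,o=tool(); q=Rz.T@(p+[0,0,18.7]-O); th=np.arctan2(q[2]-75,100-q[0]); print("t",o["t"],"r",np.hypot(q[0]-100,q[2]-75).round(1),"th",th.round(3),"w",(o["gripper_width"]*92).round(1),"f",o["ft_force"].round(1))
    n=max(1,int(np.ceil(abs(end-th)/step)))
    L=[]
    for a in np.linspace(th,end,n+1)[1:]:
        t=Rz@np.array([100-r*np.cos(a),q[1],75+r*np.sin(a)])+O-[0,0,18.7]; L.append((M.T@(t-p)/10).round(1).tolist())
    print(L)
if __name__=="__main__": arc(float(sys.argv[1]),float(sys.argv[2]))
E
python3 arc.py 1.64 0.13
```

```text
Traceback (most recent call last):
  File "arc.py", line 11, in <module>
    if __name__=="__main__": arc(float(sys.argv[1]),float(sys.argv[2]))
                             ~~~^^^^^^^^^^^^^^^^^^^^^^^^^^^^^^^^^^^^^^^
  File "arc.py", line 5, in arc
    p,M,o=tool(); q=Rz.T@(p+[0,0,18.7]-O); th=np.arctan2(q[2]-75,100-q[0]); print("t",o["t"],"r",np.hypot(q[0]-100,q[2]-75).round(1),"th",th.round(3),"w",(o["gripper_width"]*92).round(1),"f",o["ft_force"].round(1))
                                                                                                                                                          ^^^^^^^^^^^^^^^^^^^^^^^^^^^^^
AttributeError: 'float' object has no attribute 'round'
```

```bash
sed -i 's/(o\["gripper_width"\]\*92).round(1)/o["gripper_width"]*92/' arc.py; python3 arc.py 1.64 0.13
```

```text
t 4.4833 r 173.6 th 0.573 w 13.679082353127823 f [ 5.9 -1.1 -8.4]
[[-1.6, -0.0, 1.3], [-3.1, -0.0, 2.7], [-4.4, -0.0, 4.3], [-5.5, -0.0, 5.9], [-6.5, -0.0, 7.8], [-7.2, -0.0, 9.7], [-7.6, -0.0, 11.7], [-7.9, -0.0, 13.7], [-7.9, -0.0, 15.7]]
```

>>> send_rows(
  dp=[
    [-1.6,0,1.3],
    [-3.1,0,2.7],
    [-4.4,0,4.3],
    [-5.5,0,5.9],
    [-6.5,0,7.8],
  ],
  roll=[0,0,0,0,0],
)

```text
t: 4.9
tool_pos: [618.5, -32.7, 215.1]
tool_rot: [-0.019, 0.711, 0.02, 0.703]
ft_force: [-0.5, -2.3, -6.2]
gripper_width: 0.15
```

```bash
python3 arc.py 1.64 0.1
```

```text
t 4.9 r 172.9 th 1.164 w 13.792905611787226 f [-0.5 -2.3 -6.2]
[[-0.5, -0.0, 1.6], [-1.0, -0.0, 3.1], [-1.2, -0.0, 4.7], [-1.4, -0.0, 6.4], [-1.4, -0.0, 8.0]]
```

>>> send_rows(
  dp=[
    [-0.5,0,1.6],
    [-1.0,0,3.1],
    [-1.2,0,4.7],
    [-1.4,0,6.4],
    [-1.4,0,8.0],
  ],
  roll=[0,0,0,0,0],
)

```text
t: 5.32
tool_pos: [698.3, -28.4, 228.7]
tool_rot: [-0.019, 0.712, 0.02, 0.702]
ft_force: [-17.8, -3.9, 3.8]
gripper_width: 0.149
```

```bash
python3 arc.py 1.64 0.1
```

```text
t 5.3167 r 172.8 th 1.638 w 13.682781723735834 f [-17.8  -3.9   3.8]
[[0.1, -0.0, 0.0]]
```

At the upper stop (−18 N reaction). Release, rise and go to the mat.

>>> send_rows(
  dp=[
    [0,0,0],
    [0,0,0],
    [-2,0,0],
    [-5,0,0],
    [-7,0,0],
  ],
  roll=[0,0,0,0,0],
  fingers=5,
)

```text
t: 5.73
tool_pos: [698.5, -28.3, 300.6]
tool_rot: [-0.019, 0.711, 0.02, 0.702]
ft_force: [1.0, -0.8, 0.7]
gripper_width: 0.493
```

Run:
```python
from h import *
S=camera("scene"); crop(S,"s1",220,150,460,330,3.3)
go([440,-330,220],np.pi/2)
```

```text
t 5.78 pos [700.3 -28.4 305.2] j6 -1.67 dp [  8.67 -28.66 -27.62] roll 0.056
```

View pics/s1.png

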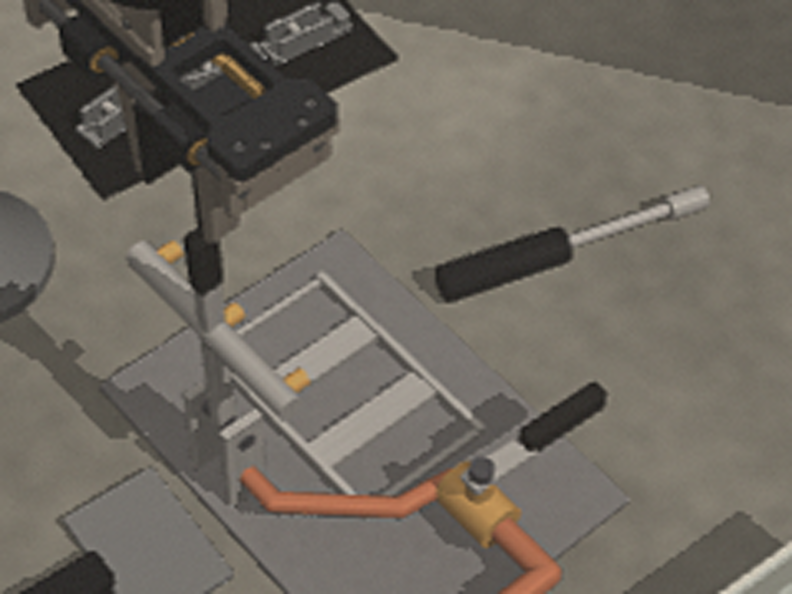

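The bar stands upright and the fingers are off the tab. Moving over the mat, with the fingers opening.

>>> send_rows(
  dp=[
    [0,-5,-5],
    [2,-28.6,-27.6],
    [8.6,-28.6,-27.6],
    [8.6,-28.6,-27.6],
    [8.6,-28.6,-27.6],
  ],
  roll=[0.05,0.05,0.05,0.05,0.05],
  fingers=7,
)

```text
t: 6.2
tool_pos: [563.6, -183.7, 269.8]
tool_rot: [-0.002, 0.709, 0.003, 0.705]
ft_force: [0.7, -0.3, -0.5]
gripper_width: 0.76
```

>>> send_rows(
  dp=[
    [4.5,-15,-14.5],
    [4.5,-15,-14.5],
    [4.5,-15,-14.5],
    [4.5,-15,-14.5],
    [4.5,-15,-14.5],
  ],
  roll=[0,0,0,0,0],
)

```text
t: 6.62
tool_pos: [421.8, -329.9, 226.7]
tool_rot: [-0.002, 0.709, 0.003, 0.705]
ft_force: [0.8, -0.3, -0.2]
gripper_width: 0.764
```

Run:
```python
from fit import *
go([440,-330,220],np.pi/2)
W=camera("wrist"); save(W,"w3")
for k in clips(W,(340,640,-440,-270)): print(k)
```

```text
t 6.62 pos [ 421.8 -329.9  226.7] j6 -2.24 dp [ 0.66 -0.02  1.82] roll 0.007
(2961, ((442.1336975097656, -332.6974182128906), (31.120756149291992, 154.3595733642578), 84.19950103759766), np.float64(28.0))
(742, ((550.6778564453125, -350.3468322753906), (43.219547271728516, 24.00950050354004), 8.905396461486816), np.float64(27.8))
```

View pics/w3.png

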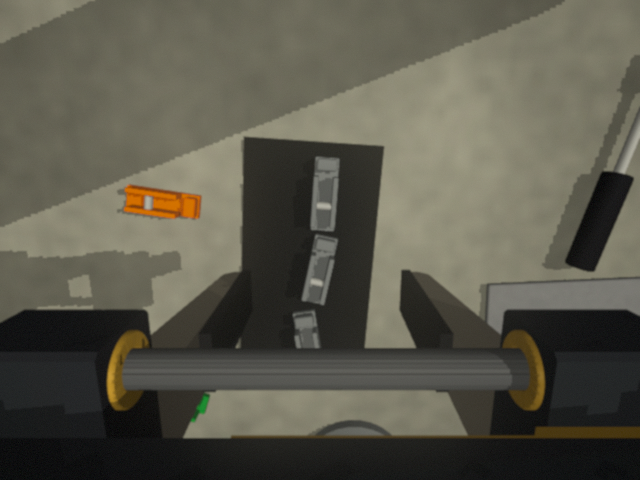

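The three grey clips are at (325,193), (320,270) and (306,330). Orange at (160,203) is excluded. Separating the clips by instance masks.

```bash
cat >> fit.py <<'E'
def inst(c,zmin=6,zmax=45,name="clip0"):
    out=[]
    for s in silhouettes(c,name):
        m=s["pixels"]; q=cloudm(c,m); col=c["pixels"][m&(c["z_map"]>0)].astype(int); sat=np.median(col.max(1)-col.min(1))
        q=q[(q[:,2]>zmin)&(q[:,2]<zmax)]
        if len(q)<80: continue
        (cx,cy),(w,h),a=cv2.minAreaRect(q[:,:2].astype(np.float32))
        if w<h: w,h=h,w; a+=90
        a=(a+90)%180-90
        print("sc",round(s["score"],2),"sat",sat,"xy",round(cx,1),round(cy,1),"LW",round(w,1),round(h,1),"long deg",round(a,1),"zmax",q[:,2].max().round(1),"n",len(q))
        out.append((cx,cy,np.radians(a),w,h))
    return out
E
python3 - <<'E'
from fit import *
W=camera("wrist"); inst(W)
E
```

```text
sc 0.97 sat 6.0 xy 402.3 -331.3 LW 74.2 24.0 long deg -4.0 zmax 27.5 n 1779
sc 0.65 sat 179.0 xy 410.8 -496.3 LW 74.0 24.3 long deg 81.5 zmax 25.1 n 1750
sc 0.6 sat 63.5 xy 645.6 -473.4 LW 24.3 15.6 long deg -25.3 zmax 24.3 n 300
sc 0.57 sat 6.0 xy 546.8 -350.9 LW 36.6 24.0 long deg 8.7 zmax 27.4 n 698
```

Run:
```python
from h import *
go([402.3,-331.3,8],np.radians(86))
```

```text
t 6.77 pos [ 421.2 -330.5  226.4] j6 -2.24 dp [21.85 -0.12 -1.73] roll 0.072
```

>>> send_rows(
  dp=[
    [5,-0.1,-1.7],
    [9,-0.1,-1.7],
    [13,-0.1,-1.7],
    [17,-0.1,-1.7],
    [19.5,-0.1,-1.7],
  ],
  roll=[0.072,0.072,0.072,0.072,0.072],
  fingers=5,
)

```text
t: 7.18
tool_pos: [402.5, -329.4, 29.5]
tool_rot: [0.025, 0.709, -0.024, 0.704]
ft_force: [0.5, -1.1, -0.6]
gripper_width: 0.539
```

Run:
```python
from h import *
go([402.3,-331.3,8],np.radians(86)); print(tool()[1].round(3))
W=camera("wrist"); save(W,"w4")
```

```text
t 7.18 pos [ 402.5 -329.4   29.5] j6 -2.19 dp [ 2.15 -0.2   0.01] roll 0.001
[[-0.007  0.069  0.998]
 [ 0.003  0.998 -0.069]
 [-1.     0.002 -0.008]]
```

View pics/w4.png

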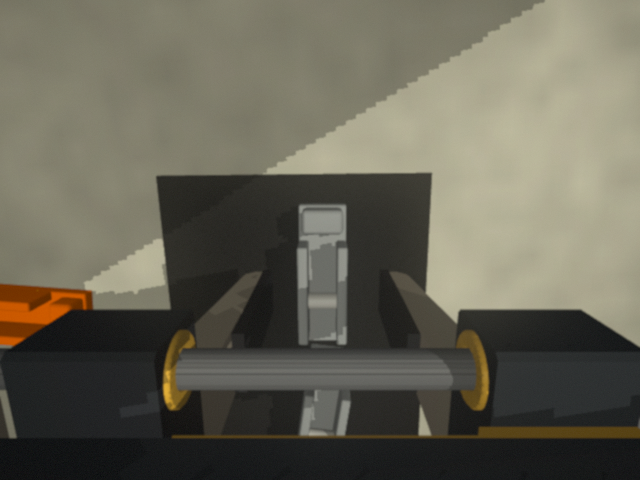

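The clip sits centred between the fingers with its tongue toward the robot. Down and grip.

>>> send_rows(
  dp=[
    [2.1,-0.2,0],
    [2.1,-0.2,0],
  ],
  roll=[0,0],
)

```text
t: 7.4
tool_pos: [403.1, -330.4, 4.5]
tool_rot: [0.025, 0.71, -0.023, 0.704]
ft_force: [0.3, 0.0, 0.2]
gripper_width: 0.544
```

>>> send_rows(
  dp=[
    [0,0,0],
    [0,0,0],
    [0,0,0],
    [0,0,0],
    [0,0,0],
  ],
  roll=[0,0,0,0,0],
  fingers=1,
  newtons=20,
)

```text
t: 7.82
tool_pos: [403.4, -330.1, 5.2]
tool_rot: [0.025, 0.709, -0.023, 0.704]
ft_force: [0.7, 3.0, 7.3]
gripper_width: 0.261
```

>>> send_rows(
  dp=[
    [-3,0,0],
    [-7,0,0],
    [-8,0,0],
    [-8,0,0],
  ],
  roll=[0,0,0,0],
)

```text
t: 8.15
tool_pos: [405.7, -331.9, 88.2]
tool_rot: [0.024, 0.708, -0.024, 0.706]
ft_force: [-0.0, 0.6, -0.3]
gripper_width: 0.256
```

Run:
```python
from h import *
print(tool()[2]["gripper_width"]*92)
W=camera("wrist"); save(W,"w5")
go([590.3,-97.2,100],np.pi/2+0.054)
```

```text
23.513020401994094
t 8.2 pos [ 404.7 -331.    86.3] j6 -2.19 dp [-1.42 24.59 16.92] roll -0.122
```

View pics/w5.png

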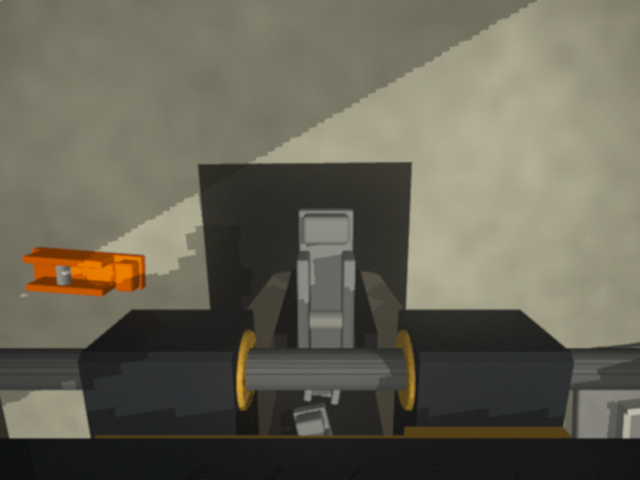

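Held well, but the tips sit only about 2 mm above the underside, and the tray dividers need about 9 mm. I'll set it back down and regrip higher, since time allows.

>>> send_rows(
  dp=[
    [3,0,0],
    [7,0,0],
    [8,0,0],
    [8,0,0],
  ],
  roll=[0,0,0,0],
)

```text
t: 8.53
tool_pos: [402.4, -329.4, 4.3]
tool_rot: [0.026, 0.71, -0.022, 0.703]
ft_force: [1.0, 0.0, -0.4]
gripper_width: 0.259
```

>>> send_rows(
  dp=[
    [0,0,0],
    [0,0,0],
    [-0.8,0,0],
    [-0.8,0,0],
  ],
  roll=[0,0,0,0],
  fingers=3.5,
)

```text
t: 8.87
tool_pos: [402.2, -329.3, 12.7]
tool_rot: [0.026, 0.71, -0.022, 0.703]
ft_force: [-0.3, 0.4, -0.0]
gripper_width: 0.381
```

>>> send_rows(
  dp=[
    [0,0,0],
    [0,0,0],
    [0,0,0],
    [0,0,0],
    [0,0,0],
  ],
  roll=[0,0,0,0,0],
  fingers=1,
)

```text
t: 9.28
tool_pos: [402.0, -329.2, 12.6]
tool_rot: [0.026, 0.711, -0.022, 0.703]
ft_force: [-1.3, 0.7, 2.2]
gripper_width: 0.259
```

>>> send_rows(
  dp=[
    [-4,0,0],
    [-8,0,0],
    [-9,3,2],
    [-9,6,4],
  ],
  roll=[0,0,0,0],
)

```text
t: 9.62
tool_pos: [448.9, -274.4, 105.9]
tool_rot: [0.026, 0.709, -0.024, 0.705]
ft_force: [1.1, -0.4, -0.7]
gripper_width: 0.261
```

Run:
```python
from h import *
go([590.3,-97.2,100],np.pi/2+0.054)
```

```text
t 9.62 pos [ 448.9 -274.4  105.9] j6 -2.05 dp [ 0.56 18.68 12.84] roll -0.126
```

>>> send_rows(
  dp=[
    [0.4,18.7,12.8],
    [0.4,18.7,12.8],
    [0.4,18.7,12.8],
    [0.4,18.7,12.8],
    [0.4,18.7,12.8],
  ],
  roll=[-0.126,-0.126,-0.126,-0.126,-0.126],
)

```text
t: 10.03
tool_pos: [579.4, -109.2, 101.6]
tool_rot: [-0.018, 0.709, 0.02, 0.705]
ft_force: [0.8, -1.0, -1.5]
gripper_width: 0.259
```

>>> send_rows(
  dp=[
    [0,1.9,1.3],
    [0,1.9,1.3],
    [0,1.9,1.3],
  ],
  roll=[0,0,0],
)

```text
t: 10.28
tool_pos: [591.5, -88.4, 101.1]
tool_rot: [-0.019, 0.709, 0.021, 0.705]
ft_force: [-0.2, 0.3, -0.6]
gripper_width: 0.258
```

Run:
```python
from h import *
print(tool()[2]["gripper_width"]*92); go([590.3,-97.2,18],np.pi/2+0.054)
W=camera("wrist"); save(W,"w6")
```

```text
23.716230889797366
t 10.28 pos [591.5 -88.4 101.1] j6 -1.78 dp [ 8.31 -0.9  -0.12] roll 0.003
```

View pics/w6.png

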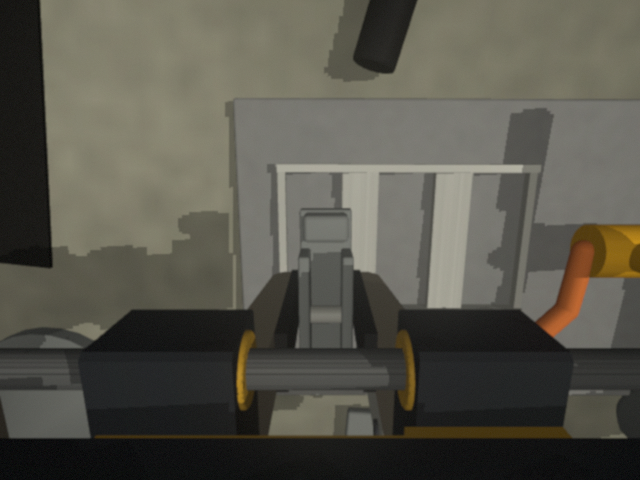

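Yaw is aligned and it needs 9 mm toward −y. Descending in two stages.

>>> send_rows(
  dp=[
    [0.5,-0.9,-0.1],
    [3,-0.9,-0.1],
    [5.3,-0.9,-0.1],
    [5.3,-0.9,-0.1],
  ],
  roll=[0,0,0,0],
)

```text
t: 10.67
tool_pos: [586.0, -99.8, 44.2]
tool_rot: [-0.018, 0.711, 0.02, 0.702]
ft_force: [-1.9, 0.4, -0.3]
gripper_width: 0.26
```

Run:
```python
from h import *
go([590.3,-97.2,18],np.pi/2+0.054)
W=camera("wrist"); save(W,"w7")
```

```text
t 10.67 pos [586.  -99.8  44.2] j6 -1.8 dp [2.61 0.23 0.47] roll -0.0
```

View pics/w7.png

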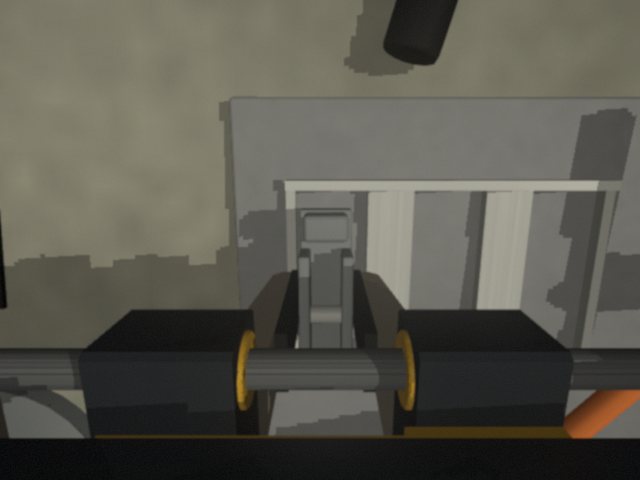

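>>> send_rows(
  dp=[
    [0.8,0.2,0.4],
    [2.0,0.2,0.4],
    [2.5,0.2,0.4],
    [2.5,0.2,0.4],
  ],
  roll=[0,0,0,0],
)

```text
t: 11.05
tool_pos: [590.0, -97.5, 19.9]
tool_rot: [-0.018, 0.711, 0.02, 0.702]
ft_force: [-1.0, 0.8, 0.1]
gripper_width: 0.256
```

Run:
```python
from h import *
go([590.3,-97.2,17],np.pi/2+0.054); print(tool()[2]["ft_force"].round(1))
```

```text
t 11.05 pos [590.  -97.5  19.9] j6 -1.79 dp [0.29 0.02 0.04] roll -0.0
[-1.   0.8  0.1]
```

>>> send_rows(
  dp=[
    [0.2,0,0],
    [0.2,0,0],
  ],
  roll=[0,0],
)

```text
t: 11.22
tool_pos: [590.1, -97.5, 17.9]
tool_rot: [-0.018, 0.711, 0.02, 0.702]
ft_force: [-0.9, 0.1, -0.3]
gripper_width: 0.258
```

>>> send_rows(
  dp=[
    [0,0,0],
    [0,0,0],
    [0,0,0],
    [-2,0,0],
    [-6,0,0],
  ],
  roll=[0,0,0,0,0],
  fingers=4.5,
)

```text
t: 11.63
tool_pos: [587.5, -97.0, 74.7]
tool_rot: [-0.017, 0.714, 0.021, 0.7]
ft_force: [-0.2, -0.2, 0.2]
gripper_width: 0.488
```

>>> send_rows(
  dp=[
    [-8,0,-8],
    [-12,0,-10],
    [-12,0,-10],
    [-12,0,-10],
  ],
  roll=[0,0,0,0],
)

```text
t: 11.97
tool_pos: [488.7, -103.0, 199.1]
tool_rot: [-0.017, 0.714, 0.021, 0.7]
ft_force: [0.9, 0.6, 0.1]
gripper_width: 0.491
```

Run:
```python
from fit import *
W=camera("wrist"); save(W,"w8"); inst(W)
go([430,-330,200],np.pi/2+0.15)
```

```text
sc 0.8 sat 6.0 xy 584.5 -98.0 LW 65.2 25.1 long deg 3.8 zmax 32.3 n 1543
sc 0.78 sat 5.0 xy 481.8 -335.9 LW 74.1 25.5 long deg -11.6 zmax 28.1 n 2827
sc 0.63 sat 4.0 xy 563.5 -347.5 LW 69.3 25.1 long deg 8.5 zmax 27.8 n 2371
t 12.07 pos [ 489.9 -103.5  200.9] j6 -1.84 dp [  0.1  -22.3   -7.19] roll -0.096
```

View pics/w8.png

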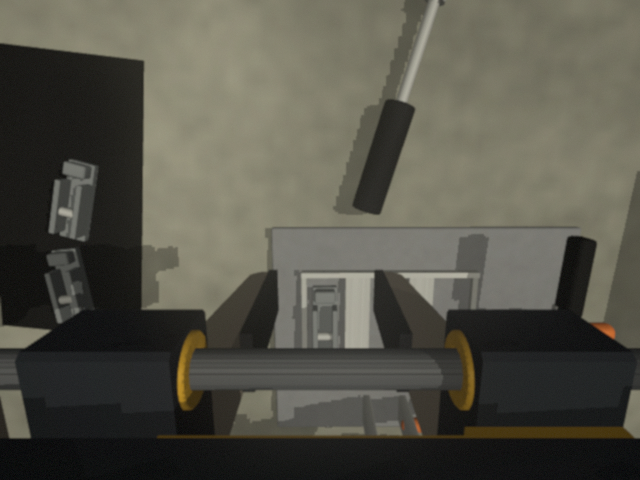

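The clip lies flat in bay0 at (323,315). The next is B at (482,−336), −11.6°.

Run:
```python
from h import *
go([481.8,-335.9,60],np.radians(78.4))
```

```text
t 12.07 pos [ 489.9 -103.5  200.9] j6 -1.84 dp [ 14.02 -23.22  -1.84] roll 0.256
```

>>> send_rows(
  dp=[
    [0,-23.2,-1.8],
    [3,-23.2,-1.8],
    [7,-23.2,-1.8],
    [12,-23.2,-1.8],
    [14,-23.2,-1.8],
  ],
  roll=[0.256,0.256,0.256,0.256,0.256],
  fingers=5,
)

```text
t: 12.48
tool_pos: [485.6, -286.7, 117.3]
tool_rot: [0.072, 0.708, -0.072, 0.699]
ft_force: [1.3, 0.4, -0.7]
gripper_width: 0.545
```

Run:
```python
from h import *
go([481.8,-335.9,60],np.radians(78.4))
```

```text
t 12.48 pos [ 485.6 -286.7  117.3] j6 -1.9 dp [ 5.73 -4.89  0.69] roll -0.001
```

>>> send_rows(
  dp=[
    [1.5,-4.8,0.6],
    [5,-4.8,0.6],
    [5.7,-4.8,0.6],
    [5.7,-4.8,0.6],
  ],
  roll=[0,0,0,0],
)

```text
t: 12.82
tool_pos: [479.0, -333.9, 56.8]
tool_rot: [0.073, 0.71, -0.071, 0.697]
ft_force: [0.0, 1.2, 0.5]
gripper_width: 0.544
```

Run:
```python
from h import *
go([481.8,-335.9,12.5],np.radians(78.4))
W=camera("wrist"); save(W,"w9")
```

```text
t 12.82 pos [ 479.  -333.9   56.8] j6 -1.97 dp [ 4.42 -0.14  0.39] roll -0.002
```

View pics/w9.png

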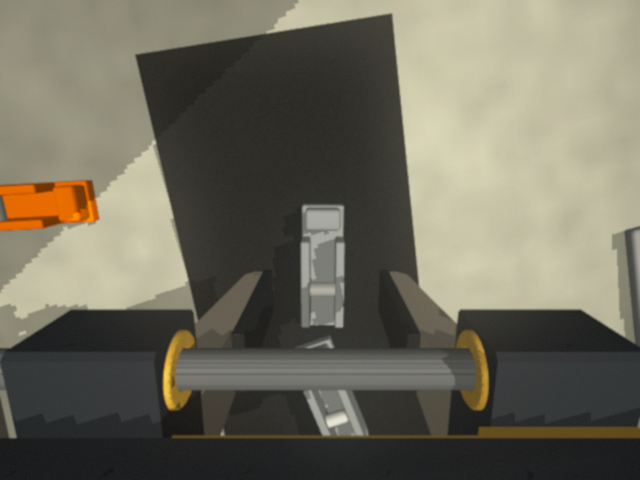

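Clip B is centred between the fingers and aligned. Down, grip and lift.

>>> send_rows(
  dp=[
    [2,-0.1,0.4],
    [4.3,-0.1,0.4],
    [4.3,-0.1,0.4],
    [4.3,-0.1,0.4],
  ],
  roll=[0,0,0,0],
)

```text
t: 13.2
tool_pos: [483.7, -334.5, 16.6]
tool_rot: [0.072, 0.709, -0.071, 0.698]
ft_force: [-0.1, -0.1, 1.3]
gripper_width: 0.548
```

>>> send_rows(
  dp=[
    [0,0,0],
    [0,0,0],
    [0,0,0],
    [0,0,0],
    [0,0,0],
  ],
  roll=[0,0,0,0,0],
  fingers=1,
)

```text
t: 13.62
tool_pos: [484.3, -334.8, 17.7]
tool_rot: [0.072, 0.709, -0.071, 0.698]
ft_force: [-1.0, 1.4, 7.7]
gripper_width: 0.256
```

>>> send_rows(
  dp=[
    [-4,0,0],
    [-8,0,0],
    [-9,0,0],
    [-9,0,0],
  ],
  roll=[0,0,0,0],
)

```text
t: 13.95
tool_pos: [487.6, -336.7, 111.3]
tool_rot: [0.071, 0.706, -0.072, 0.7]
ft_force: [-0.7, 0.9, 0.9]
gripper_width: 0.259
```

Run:
```python
from h import *
print(tool()[2]["gripper_width"]*92, (np.array([587,-35.3])))
go([587,-35.3,100],np.pi/2+0.054)
W=camera("wrist"); save(W,"w10")
```

```text
23.840437476153454 [587.  -35.3]
t 13.95 pos [ 487.6 -336.7  111.3] j6 -1.97 dp [ 1.04 31.52  3.68] roll -0.257
```

View pics/w10.png

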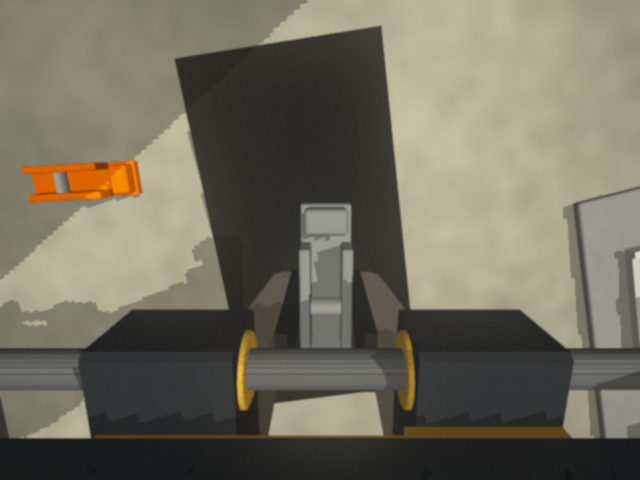

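>>> send_rows(
  dp=[
    [1,31.5,3.7],
    [1,31.5,3.7],
    [1,31.5,3.7],
    [1,31.5,3.7],
    [1,31.5,3.7],
  ],
  roll=[-0.257,-0.257,-0.257,-0.257,-0.257],
)

```text
t: 14.42
tool_pos: [550.2, -135.5, 99.3]
tool_rot: [-0.018, 0.712, 0.02, 0.702]
ft_force: [1.6, -0.1, -0.9]
gripper_width: 0.259
```

Run:
```python
from h import *
print(tool()[2]["gripper_width"]*92)
go([589,-35.3,70],np.pi/2+0.054)
```

```text
23.841765959993868
t 14.42 pos [ 550.2 -135.5   99.3] j6 -1.87 dp [2.9  9.79 4.46] roll -0.0
```

>>> send_rows(
  dp=[
    [0.5,9.8,4.4],
    [1.5,9.8,4.4],
    [2.8,9.8,4.4],
    [2.8,9.8,4.4],
    [2.8,9.8,4.4],
  ],
  roll=[0,0,0,0,0],
)

```text
t: 14.83
tool_pos: [586.4, -33.7, 68.0]
tool_rot: [-0.019, 0.714, 0.021, 0.7]
ft_force: [-0.5, -0.6, -0.7]
gripper_width: 0.254
```

Run:
```python
from h import *
print(tool()[2]["gripper_width"]*92)
go([589,-35.3,24],np.pi/2+0.054)
W=camera("wrist"); save(W,"w11")
```

```text
23.39799127927227
t 14.83 pos [586.4 -33.7  68. ] j6 -1.69 dp [ 4.39 -0.19  0.34] roll 0.003
```

View pics/w11.png

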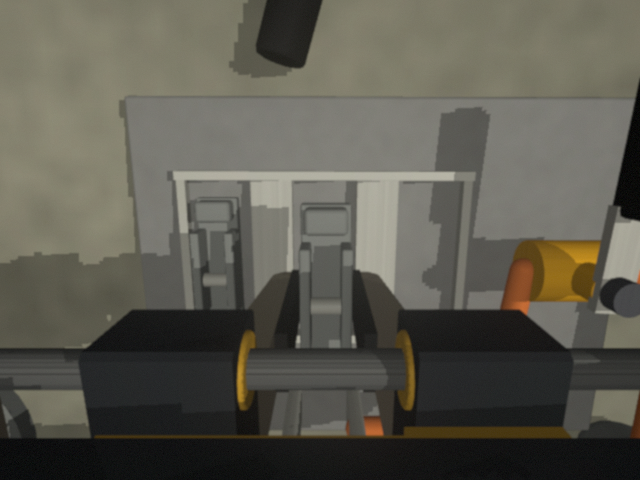

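Clip B is over bay1 and aligned; the bay0 clip is undisturbed.

>>> send_rows(
  dp=[
    [2,-0.2,0.3],
    [3.6,-0.2,0.3],
    [4.1,-0.2,0.3],
    [4.3,-0.2,0.3],
    [4.3,-0.2,0.3],
  ],
  roll=[0,0,0,0,0],
)

```text
t: 15.3
tool_pos: [588.6, -37.6, 25.8]
tool_rot: [-0.018, 0.714, 0.02, 0.7]
ft_force: [-0.4, -0.1, -0.6]
gripper_width: 0.258
```

Run:
```python
from h import *
print(tool()[2]["gripper_width"]*92,tool()[2]["ft_force"].round(1))
go([589,-35.3,23],np.pi/2+0.054)
```

```text
23.717359454376638 [-0.4 -0.1 -0.6]
t 15.3 pos [588.6 -37.6  25.8] j6 -1.69 dp [0.28 0.23 0.05] roll 0.0
```

>>> send_rows(
  dp=[
    [0.2,0.1,0],
    [0.3,0.1,0],
  ],
  roll=[0,0],
)

```text
t: 15.47
tool_pos: [589.0, -37.0, 23.6]
tool_rot: [-0.018, 0.713, 0.02, 0.701]
ft_force: [-0.4, 0.5, -0.7]
gripper_width: 0.259
```

>>> send_rows(
  dp=[
    [0,0,0],
    [0,0,0],
    [0,0,0],
    [-2,0,0],
    [-6,0,0],
  ],
  roll=[0,0,0,0,0],
  fingers=4.5,
)

```text
t: 15.88
tool_pos: [586.8, -36.8, 80.4]
tool_rot: [-0.018, 0.716, 0.02, 0.698]
ft_force: [0.4, 0.9, -0.0]
gripper_width: 0.49
```

>>> send_rows(
  dp=[
    [-8,0,-8],
    [-12,0,-10],
    [-12,0,-10],
    [-12,0,-10],
  ],
  roll=[0,0,0,0],
)

```text
t: 16.22
tool_pos: [488.5, -42.5, 205.3]
tool_rot: [-0.018, 0.715, 0.02, 0.698]
ft_force: [2.1, -0.1, 0.1]
gripper_width: 0.488
```

Run:
```python
from fit import *
W=camera("wrist"); save(W,"w12"); inst(W)
go([535,-330,200],np.pi/2+0.15)
```

```text
sc 0.96 sat 6.0 xy 583.9 -37.6 LW 69.9 25.9 long deg 4.4 zmax 32.6 n 1632
sc 0.93 sat 4.0 xy 566.5 -301.4 LW 73.0 26.3 long deg 6.6 zmax 27.7 n 2412
sc 0.5 sat 6.0 xy 604.4 -88.8 LW 34.5 10.2 long deg -0.7 zmax 32.2 n 183
t 16.32 pos [489.8 -42.7 207.1] j6 -1.71 dp [  0.56 -28.93   2.99] roll -0.096
```

View pics/w12.png

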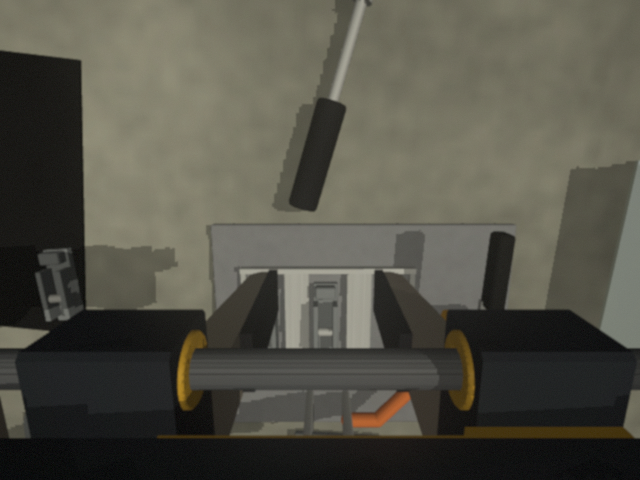

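Both clips lie flat in their bays. Clip C has been knocked to (566,−301). I'll hover above it and measure again.

Run:
```python
from h import *
go([530,-301,170],np.pi/2+0.12)
```

```text
t 16.32 pos [489.8 -42.7 207.1] j6 -1.71 dp [  3.57 -26.02   2.71] roll -0.066
```

>>> send_rows(
  dp=[
    [0,-26,2.7],
    [1,-26,2.7],
    [2.5,-26,2.7],
    [3.5,-26,2.7],
    [3.5,-26,2.7],
  ],
  roll=[-0.066,-0.066,-0.066,-0.066,-0.066],
  fingers=5,
)

```text
t: 16.73
tool_pos: [522.2, -248.6, 180.5]
tool_rot: [-0.041, 0.713, 0.043, 0.699]
ft_force: [0.7, 0.9, 1.2]
gripper_width: 0.544
```

>>> send_rows(
  dp=[
    [0,-6,1],
    [0,-6,1],
    [0,-6,1],
  ],
  roll=[0,0,0],
)

```text
t: 16.98
tool_pos: [540.4, -311.3, 178.5]
tool_rot: [-0.041, 0.713, 0.042, 0.699]
ft_force: [-0.2, 0.4, -0.0]
gripper_width: 0.543
```

Run:
```python
from fit import *
W=camera("wrist"); save(W,"w13"); L=inst(W)
go([567,-302,60],np.pi/2+0.12)
```

```text
sc 0.96 sat 5.0 xy 574.3 -96.2 LW 44.2 31.4 long deg 4.2 zmax 32.0 n 1626
sc 0.96 sat 5.0 xy 578.8 -33.4 LW 60.9 43.7 long deg 4.1 zmax 32.1 n 2466
sc 0.88 sat 186.0 xy 411.0 -496.2 LW 74.6 24.3 long deg 81.4 zmax 25.1 n 2926
sc 0.7 sat 64.0 xy 636.9 -501.4 LW 73.4 24.3 long deg 74.6 zmax 24.5 n 1540
sc 0.62 sat 2.0 xy 440.8 -60.3 LW 72.1 24.3 long deg -12.3 zmax 28.6 n 1997
sc 0.6 sat 8.0 xy 567.0 -301.9 LW 73.4 23.8 long deg 6.8 zmax 27.3 n 2110
t 17.08 pos [ 539.1 -307.3  178.6] j6 -2.2 dp [11.8   0.13  3.07] roll -0.001
```

View pics/w13.png

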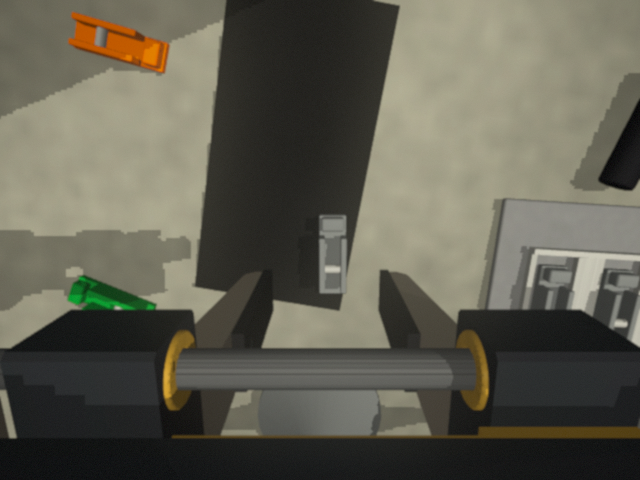

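Clip C is at (567,−302), 6.8°, well clear of the funnel. Descending.

>>> send_rows(
  dp=[
    [2,0.1,3.0],
    [6,0.1,3.0],
    [10,0.1,3.1],
    [14,0.1,3.2],
    [14.5,0.1,3.2],
  ],
  roll=[0,0,0,0,0],
)

```text
t: 17.5
tool_pos: [563.4, -297.8, 26.3]
tool_rot: [-0.039, 0.716, 0.046, 0.695]
ft_force: [-1.5, 1.2, -0.0]
gripper_width: 0.548
```

Run:
```python
from fit import *
W=camera("wrist"); save(W,"w14")
go([567,-301.9,13],np.pi/2+0.119)
```

```text
t 17.55 pos [ 564.4 -298.7   28.6] j6 -2.17 dp [ 1.55 -0.37  0.26] roll 0.001
```

View pics/w14.png

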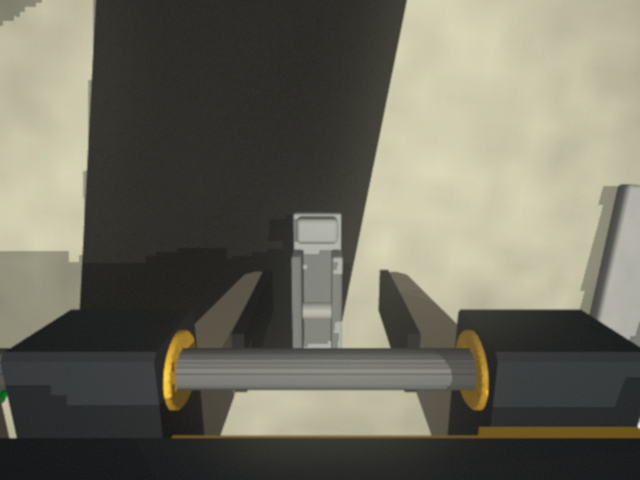

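>>> send_rows(
  dp=[
    [1.2,-0.35,0.3],
    [1.5,-0.35,0.3],
    [1.5,-0.35,0.3],
  ],
  roll=[0,0,0],
)

```text
t: 17.8
tool_pos: [567.9, -301.3, 14.8]
tool_rot: [-0.04, 0.715, 0.046, 0.696]
ft_force: [-0.1, 0.2, 0.7]
gripper_width: 0.545
```

>>> send_rows(
  dp=[
    [0,0,0],
    [0,0,0],
    [0,0,0],
    [0,0,0],
    [0,0,0],
  ],
  roll=[0,0,0,0,0],
  fingers=1,
)

```text
t: 18.22
tool_pos: [568.4, -301.5, 15.8]
tool_rot: [-0.04, 0.715, 0.045, 0.697]
ft_force: [-1.0, 0.5, 6.5]
gripper_width: 0.261
```

>>> send_rows(
  dp=[
    [-4,0,0],
    [-8,0,0],
    [-9,0,0],
    [-9,0,0],
  ],
  roll=[0,0,0,0],
)

```text
t: 18.55
tool_pos: [573.1, -303.4, 109.7]
tool_rot: [-0.041, 0.713, 0.044, 0.699]
ft_force: [0.0, -0.5, -0.6]
gripper_width: 0.256
```

Run:
```python
from h import *
print(tool()[2]["gripper_width"]*92)
go([584,26.6,100],np.pi/2+0.054)
W=camera("wrist"); save(W,"w15")
```

```text
23.511106539443468
t 18.55 pos [ 573.1 -303.4  109.7] j6 -2.17 dp [ 1.06 32.63  5.06] roll 0.066
```

View pics/w15.png

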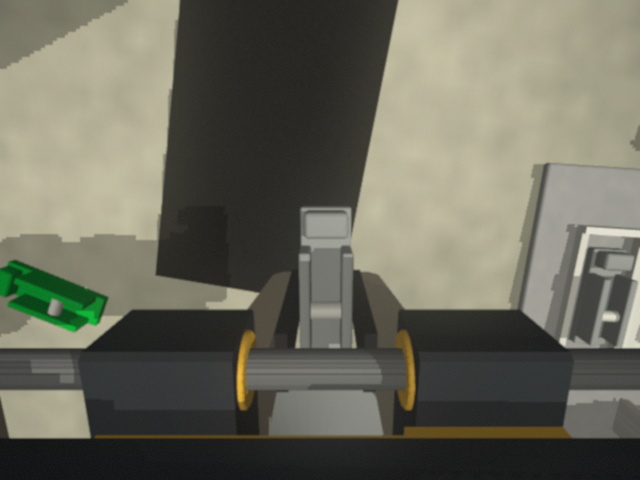

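>>> send_rows(
  dp=[
    [1,32.6,5.0],
    [1,32.6,5.0],
    [1,32.6,5.0],
    [1,32.6,5.0],
    [1,32.6,5.0],
  ],
  roll=[0.066,0.066,0.066,0.066,0.066],
)

```text
t: 19.02
tool_pos: [575.9, -92.0, 99.0]
tool_rot: [-0.017, 0.716, 0.021, 0.697]
ft_force: [1.6, -0.1, -0.4]
gripper_width: 0.259
```

Run:
```python
from h import *
print(tool()[2]["gripper_width"]*92)
go([585,26.6,75],np.pi/2+0.054)
```

```text
23.785887593845146
t 19.02 pos [575.9 -92.   99. ] j6 -1.79 dp [ 2.44 11.78  1.61] roll -0.0
```

>>> send_rows(
  dp=[
    [0,11.8,1.6],
    [1,11.8,1.6],
    [2.4,11.8,1.6],
    [2.4,11.8,1.6],
    [2.4,11.8,1.6],
  ],
  roll=[0,0,0,0,0],
)

```text
t: 19.43
tool_pos: [582.5, 28.7, 72.4]
tool_rot: [-0.018, 0.718, 0.022, 0.695]
ft_force: [0.0, -0.4, -0.4]
gripper_width: 0.257
```

Run:
```python
from h import *
print(tool()[2]["gripper_width"]*92)
go([585,26.6,23],np.pi/2+0.054)
W=camera("wrist"); save(W,"w16")
```

```text
23.689676932586895
t 19.43 pos [582.5  28.7  72.4] j6 -1.59 dp [ 4.93 -0.26  0.39] roll 0.003
```

View pics/w16.png

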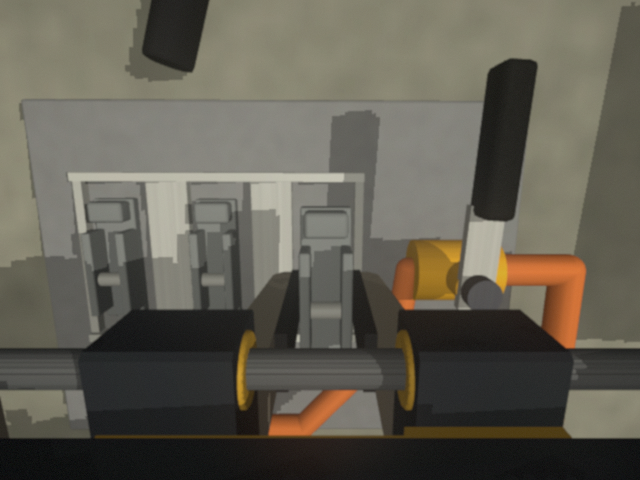

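Clip C is over bay2, and the gripper body will stay about 25 mm above the valve stem.

>>> send_rows(
  dp=[
    [2,-0.3,0.4],
    [4.0,-0.3,0.4],
    [4.6,-0.3,0.4],
    [4.8,-0.3,0.4],
    [4.9,-0.3,0.4],
  ],
  roll=[0,0,0,0,0],
)

```text
t: 19.9
tool_pos: [585.7, 23.8, 24.1]
tool_rot: [-0.017, 0.718, 0.021, 0.696]
ft_force: [-0.1, 0.5, 0.3]
gripper_width: 0.256
```

Run:
```python
from h import *
print(tool()[2]["gripper_width"]*92,tool()[2]["ft_force"].round(1))
go([585,26.6,21],np.pi/2+0.054)
```

```text
23.586797156799946 [-0.1  0.5  0.3]
t 19.9 pos [585.7  23.8  24.1] j6 -1.6 dp [ 0.31  0.28 -0.04] roll 0.0
```

>>> send_rows(
  dp=[
    [0.2,0.2,0],
    [0.3,0.25,0],
    [0.3,0.25,0],
  ],
  roll=[0,0,0],
)

```text
t: 20.15
tool_pos: [585.8, 26.3, 21.6]
tool_rot: [-0.017, 0.718, 0.021, 0.696]
ft_force: [-0.3, 0.5, 0.6]
gripper_width: 0.255
```

>>> send_rows(
  dp=[
    [0,0,0],
    [0,0,0],
    [0,0,0],
    [-2,0,0],
    [-6,0,0],
  ],
  roll=[0,0,0,0,0],
  fingers=4.5,
)

```text
t: 20.57
tool_pos: [584.3, 25.9, 78.4]
tool_rot: [-0.017, 0.72, 0.021, 0.693]
ft_force: [-0.0, 0.3, 0.2]
gripper_width: 0.486
```

>>> send_rows(
  dp=[
    [-6,-3,-3],
    [-12,-6,-10],
    [-14,-6,-10],
    [-14,-6,-10],
  ],
  roll=[0,0,0,0],
)

```text
t: 20.9
tool_pos: [499.9, -35.5, 210.6]
tool_rot: [-0.017, 0.72, 0.021, 0.693]
ft_force: [0.0, -0.1, -0.5]
gripper_width: 0.49
```

Run:
```python
from fit import *
W=camera("wrist"); save(W,"w17"); inst(W)
S=camera("scene"); crop(S,"s2",220,150,460,330,3.3)
D=camera("side"); crop(D,"d2",230,160,400,290,4.5)
p,M,o=tool(); print(p,M.round(3))
```

```text
sc 0.82 sat 6.0 xy 587.6 -37.3 LW 77.0 23.9 long deg 3.3 zmax 32.5 n 1725
sc 0.56 sat 5.0 xy 585.3 19.6 LW 75.3 12.9 long deg 4.1 zmax 32.5 n 490
[501.73860637 -35.32094282 210.62319468] [[-0.036 -0.053  0.998]
 [ 0.005  0.999  0.054]
 [-0.999  0.007 -0.035]]
```

View pics/w17.png

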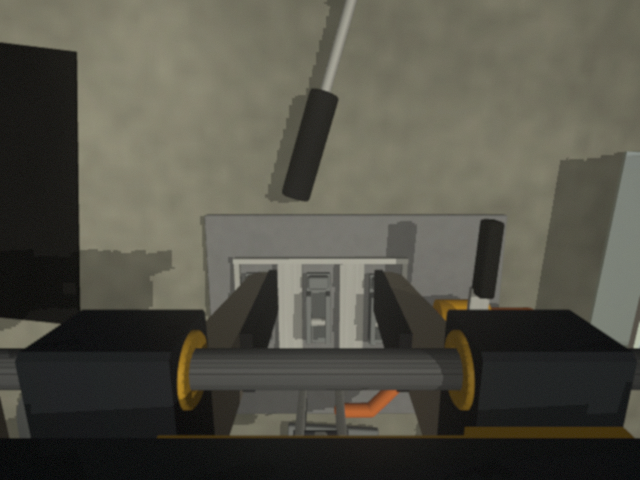

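View pics/d2.png

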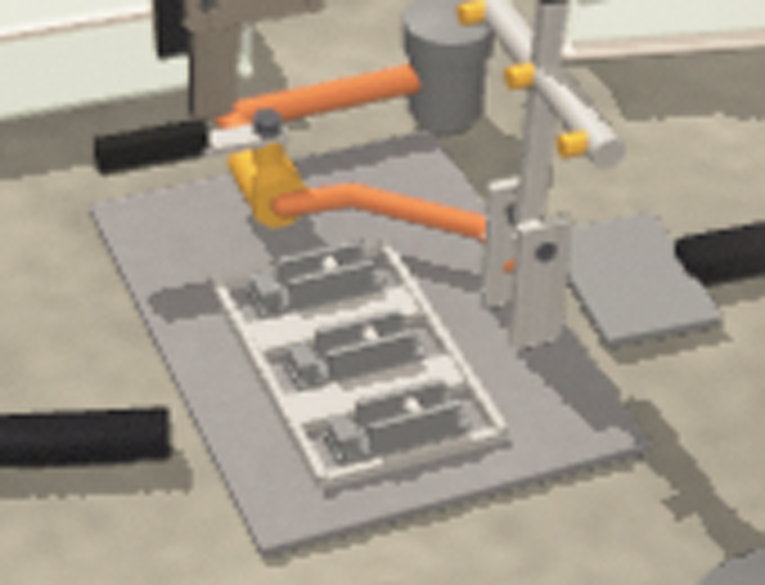

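View pics/s2.png

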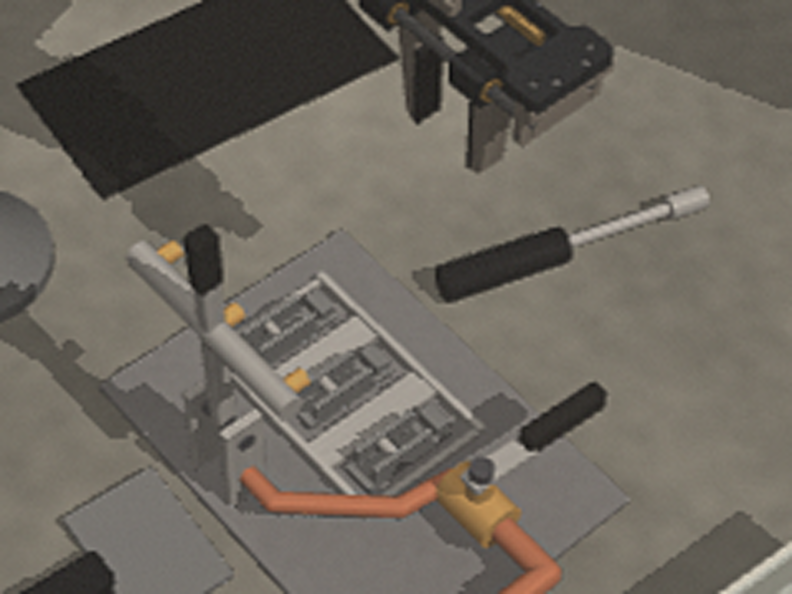

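All three clips lie flat, one to a bay, and the bar is up. Next is gripping the tab again from above.

Run:
```python
from h import *
go([693,-29.6,295],np.pi/2+0.054)
```

```text
t 21.1 pos [501.7 -35.3 210.6] j6 -1.7 dp [-9.11 -0.39 18.82] roll -0.0
```

>>> send_rows(
  dp=[
    [-5,0,0],
    [-9.1,-0.4,1],
    [-9.1,-0.4,6],
    [-9.1,-0.4,11],
    [-9.1,-0.4,15],
  ],
  roll=[0,0,0,0,0],
)

```text
t: 21.52
tool_pos: [639.5, -32.0, 296.6]
tool_rot: [-0.017, 0.719, 0.021, 0.695]
ft_force: [0.6, -0.2, -0.0]
gripper_width: 0.491
```

Run:
```python
from h import *
go([693,-29.6,295],np.pi/2+0.054); W=camera("wrist"); save(W,"w18")
```

```text
t 21.52 pos [639.5 -32.  296.6] j6 -1.68 dp [-0.02 -0.05  5.36] roll -0.0
```

View pics/w18.png

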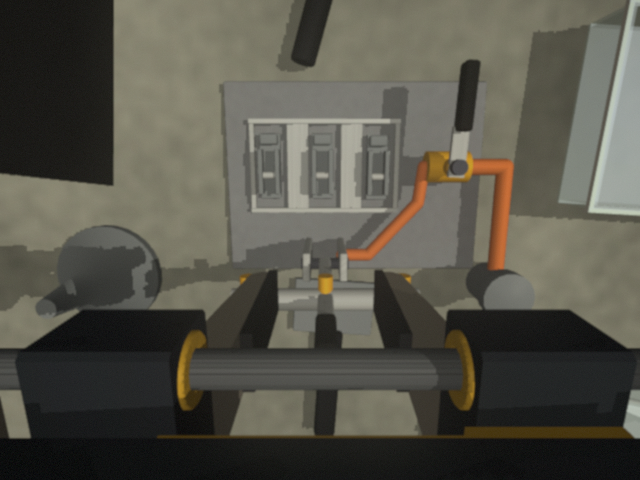

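The clips are neat in their bays at (270,165), (323,165) and (377,165). Forward over the tab, then down.

>>> send_rows(
  dp=[
    [0,0,3],
    [0,0,5.3],
    [1,0,5.5],
    [4.5,0,5.6],
    [6.8,0,5.7],
  ],
  roll=[0,0,0,0,0],
)

```text
t: 21.98
tool_pos: [699.6, -27.3, 219.4]
tool_rot: [-0.017, 0.72, 0.022, 0.694]
ft_force: [-1.2, 0.3, -0.4]
gripper_width: 0.488
```

Run:
```python
from h import *
go([693,-29.6,227],np.pi/2+0.054); print(tool()[2]["ft_force"])
```

```text
t 21.98 pos [699.6 -27.3 219.4] j6 -1.67 dp [-0.74 -0.18 -0.7 ] roll 0.001
[-1.15822087  0.27053887 -0.35953095]
```

>>> send_rows(
  dp=[
    [-0.6,-0.2,-0.5],
    [-0.6,-0.2,-0.5],
    [-0.6,-0.2,-0.5],
    [-0.6,-0.2,-0.5],
    [-0.6,-0.2,-0.5],
  ],
  roll=[0,0,0,0,0],
  fingers=0.5,
  newtons=15,
)

```text
t: 22.4
tool_pos: [695.8, -28.8, 227.5]
tool_rot: [-0.017, 0.719, 0.022, 0.695]
ft_force: [-0.7, 15.2, 4.2]
gripper_width: 0.151
```

>>> send_rows(
  dp=[
    [0,0,0],
    [0,0,0],
    [0,0,0],
  ],
  roll=[0,0,0],
)

```text
t: 22.65
tool_pos: [695.6, -28.5, 227.6]
tool_rot: [-0.017, 0.719, 0.022, 0.695]
ft_force: [-0.7, 2.6, -5.0]
gripper_width: 0.15
```

```bash
sed -i 's/    n=max/    r=np.hypot(q[0]-100,q[2]-75) if r is None else r\n    n=max/; s/r=172/r=None/' arc.py; python3 arc.py -0.02 0.13
```

```text
t 22.65 r 171.5 th 1.622 w 13.829388325537659 f [-0.7  2.6 -5. ]
[[0.1, 0.0, -2.2], [0.5, 0.0, -4.3], [1.1, -0.0, -6.4], [2.0, -0.0, -8.3], [3.1, -0.0, -10.2], [4.5, -0.0, -11.9], [6.0, -0.0, -13.4], [7.8, -0.1, -14.7], [9.7, -0.1, -15.7], [11.7, -0.1, -16.6], [13.8, -0.1, -17.1], [15.9, -0.1, -17.4], [18.1, -0.1, -17.4]]
```

>>> send_rows(
  dp=[
    [0.1,0,-2.2],
    [0.5,0,-4.3],
    [1.1,0,-6.4],
    [2.0,0,-8.3],
    [3.1,0,-10.2],
  ],
  roll=[0,0,0,0,0],
)

```text
t: 23.07
tool_pos: [594.2, -34.0, 201.9]
tool_rot: [-0.017, 0.717, 0.022, 0.697]
ft_force: [7.3, 1.8, -6.2]
gripper_width: 0.152
```

```bash
python3 arc.py -0.02 0.13
```

```text
t 23.0667 r 172.6 th 1.004 w 14.016007650061862 f [ 7.3  1.8 -6.2]
[[1.4, -0.0, -1.7], [2.9, -0.0, -3.3], [4.7, -0.0, -4.6], [6.6, -0.1, -5.8], [8.6, -0.1, -6.6], [10.7, -0.1, -7.2], [12.9, -0.1, -7.5], [15.1, -0.1, -7.6]]
```

>>> send_rows(
  dp=[
    [1.4,0,-1.7],
    [2.9,0,-3.3],
    [4.7,0,-4.6],
    [6.6,-0.1,-5.8],
    [8.6,-0.1,-6.6],
  ],
  roll=[0,0,0,0,0],
)

```text
t: 23.48
tool_pos: [526.7, -37.6, 118.9]
tool_rot: [-0.016, 0.715, 0.022, 0.698]
ft_force: [2.4, 3.9, 0.8]
gripper_width: 0.156
```

```bash
python3 arc.py -0.02 0.11
```

```text
t 23.4833 r 172.1 th 0.372 w 14.339349471846797 f [2.4 3.9 0.8]
[[1.6, -0.0, -0.5], [3.3, -0.0, -0.8], [4.9, -0.0, -1.0], [6.6, -0.1, -1.0]]
```

>>> send_rows(
  dp=[
    [1.6,0,-0.5],
    [3.3,0,-0.8],
    [4.9,0,-1.0],
    [6.6,-0.1,-1.0],
    [6.8,-0.1,-1.0],
  ],
  roll=[0,0,0,0,0],
)

```text
t: 23.9
tool_pos: [515.9, -38.2, 51.1]
tool_rot: [-0.016, 0.715, 0.022, 0.699]
ft_force: [-4.1, 5.8, 18.6]
gripper_width: 0.147
```

```bash
python3 arc.py -0.02 0.11; python3 -c "
from h import *
print(tool()[2]['t'],tool()[2]['ft_force'])"
```

```text
t 23.9 r 171.3 th -0.03 w 13.52137355599683 f [-4.1  5.8 18.6]
[[-0.2, 0.0, -0.0]]
23.9 [-4.09333875  5.78302788 18.64832249]
```

At the lower stop (+18.6 N). Release, rise, then look.

>>> send_rows(
  dp=[
    [0,0,0],
    [0,0,0],
    [-2,0,0],
    [-6,0,0],
    [-8,2,0],
  ],
  roll=[0,0,0,0,0],
  fingers=5,
)

```text
t: 24.32
tool_pos: [518.6, -20.9, 134.7]
tool_rot: [-0.015, 0.714, 0.021, 0.7]
ft_force: [1.9, 0.8, 0.6]
gripper_width: 0.492
```

Run:
```python
from h import *
W=camera("wrist"); save(W,"w19"); P,C,_=cloud(W)
q=P[(P[:,2]>60)&(P[:,0]>490)&(P[:,0]<700)&(abs(P[:,1]+35)<10)]
for x0 in range(490,700,20):
    k=q[(q[:,0]>=x0)&(q[:,0]<x0+20)]
    if len(k)>5: print("bar",x0+10,len(k),np.median(k[:,2]).round(1))
m=(P[:,2]>78)&(P[:,0]>460)&(P[:,0]<560)&(P[:,1]>70)&(P[:,1]<130); q=P[m]
for x0 in range(480,560,20):
    k=q[(q[:,0]>=x0)&(q[:,0]<x0+20)]
    if len(k)>5: print("valve",x0+10,len(k),k[:,1].min().round(1),k[:,1].max().round(1),np.median(k[:,2]).round(1))
go([510,99.3,125],np.pi/2)
```

```text
bar 500 11186 255.9
bar 520 1893 148.7
bar 540 666 82.4
bar 560 572 81.3
bar 580 289 81.0
bar 600 61 81.5
bar 620 487 81.4
bar 640 287 81.2
valve 490 903 91.8 106.4 83.8
valve 510 853 91.9 106.3 84.0
valve 530 799 92.1 106.3 83.9
valve 550 126 92.7 106.1 83.6
t 24.37 pos [520.2 -17.3 137.7] j6 -1.67 dp [ 1.39 11.68 -0.41] roll 0.052
```

View pics/w19.png

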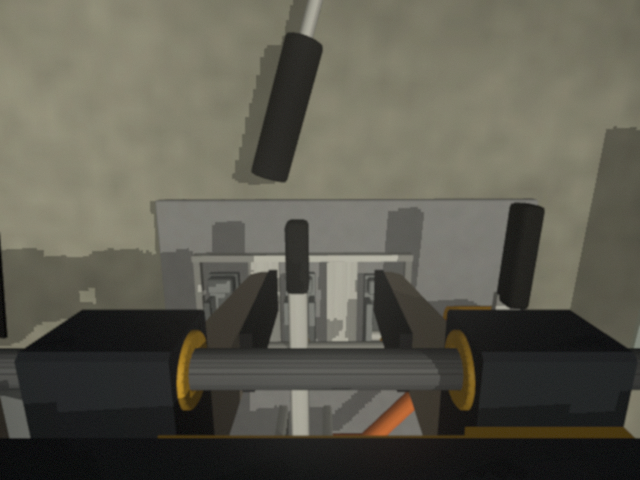

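The bar is level, with a constant top of 81 mm. Going to the valve handle.

>>> send_rows(
  dp=[
    [0,11.6,-0.4],
    [0,11.6,-0.4],
    [1.4,11.6,-0.4],
    [1.4,11.6,-0.4],
    [1.4,11.6,-0.4],
  ],
  roll=[0.052,0.052,0.052,0.052,0.052],
)

```text
t: 24.78
tool_pos: [510.0, 99.8, 125.0]
tool_rot: [0.002, 0.712, 0.004, 0.702]
ft_force: [0.5, -0.7, 0.8]
gripper_width: 0.542
```

Run:
```python
from h import *
W=camera("wrist"); save(W,"w20")
go([510,99.3,57],np.pi/2)
```

```text
t 24.83 pos [510.2  98.7 125.2] j6 -1.4 dp [ 6.82 -0.01  0.07] roll 0.001
```

View pics/w20.png

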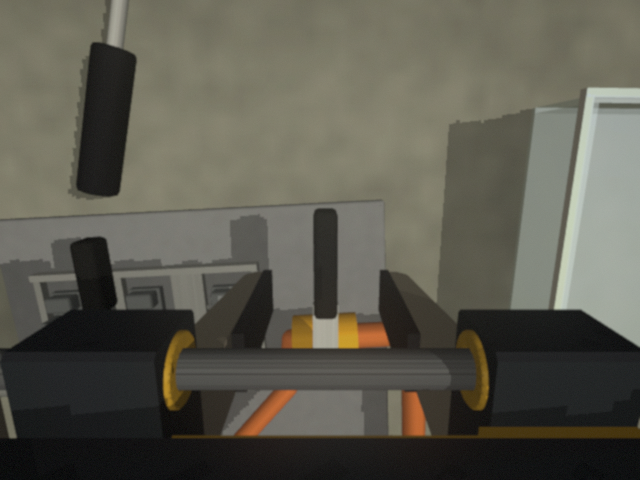

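Handle is centred at (325,262). Down and grip.

>>> send_rows(
  dp=[
    [3,0,0],
    [6.2,0,0.1],
    [6.6,0,0.1],
  ],
  roll=[0,0,0],
)

```text
t: 25.08
tool_pos: [508.1, 97.6, 55.9]
tool_rot: [0.003, 0.714, 0.003, 0.7]
ft_force: [-1.2, -1.0, 0.0]
gripper_width: 0.542
```

>>> send_rows(
  dp=[
    [0,0,0],
    [0,0,0],
    [0,0,0],
    [0,0,0],
    [0,0,0],
  ],
  roll=[0,0,0,0,0],
  fingers=0.5,
  newtons=20,
)

```text
t: 25.5
tool_pos: [509.1, 97.6, 57.2]
tool_rot: [0.003, 0.713, 0.003, 0.701]
ft_force: [1.4, 4.9, 0.4]
gripper_width: 0.204
```

>>> send_rows(
  dp=[
    [0,0,0],
    [0,0,0],
    [0,0,0],
  ],
  roll=[0,0,0],
)

```text
t: 25.75
tool_pos: [509.1, 98.0, 57.4]
tool_rot: [0.003, 0.713, 0.003, 0.701]
ft_force: [-1.7, 4.1, -0.5]
gripper_width: 0.155
```

```bash
cat > varc.py <<'E'
from h import *
import sys
A=np.array([579.7,99.5])
def varc(end,step=0.11):
    """end: valve angle; handle dir = (-cos(a-.054), sin(a-.054)) world"""
    p,M,o=tool(); d=(p+M[:,0]*-18.7)[:2]-A; r=np.hypot(*d); b=np.arctan2(d[1],-d[0])
    jaw=np.arctan2(M[1,1],M[0,1])
    a=b+.054; print("t",o["t"],"p",p.round(1),"r",r.round(1),"valve",a.round(3),"jaw-perp err",(jaw-(np.pi/2-b)).round(3),"w",o["gripper_width"]*92,"f",o["ft_force"].round(1),"j6",o["joint_pos"][5].round(2))
    n=max(1,int(np.ceil(abs(end-a)/step))); L=[];Q=[]
    for e in np.linspace(a,end,n+1)[1:]:
        e-=.054; t=np.array([A[0]-r*np.cos(e),A[1]+r*np.sin(e)]); dw=np.append(t-(p+M[:,0]*-18.7)[:2],0)
        L.append((M.T@dw/10).round(1).tolist()); Q.append(round(float(e-b),2))
    print(L,Q)
varc(float(sys.argv[1]))
E
python3 varc.py 1.62
```

```text
t 25.75 p [509.1  98.   57.4] r 70.3 valve 0.03 jaw-perp err -0.024 w 14.255592313724367 f [-1.7  4.1 -0.5] j6 -1.4
[[0.0, 0.7, 0.0], [0.0, 1.5, 0.1], [0.0, 2.2, 0.3], [0.0, 2.9, 0.6], [0.0, 3.6, 0.9], [0.0, 4.2, 1.3], [0.0, 4.8, 1.7], [0.0, 5.3, 2.3], [0.0, 5.8, 2.8], [-0.0, 6.2, 3.4], [-0.0, 6.6, 4.1], [-0.0, 6.8, 4.8], [-0.0, 7.0, 5.5], [-0.0, 7.2, 6.3], [-0.1, 7.2, 7.0]] [0.11, 0.21, 0.32, 0.42, 0.53, 0.64, 0.74, 0.85, 0.95, 1.06, 1.17, 1.27, 1.38, 1.48, 1.59]
```

>>> send_rows(
  dp=[
    [0,0.7,0],
    [0,1.5,0.1],
    [0,2.2,0.3],
    [0,2.9,0.6],
    [0,3.6,0.9],
  ],
  roll=[0.11,0.21,0.32,0.42,0.53],
)

```text
t: 26.17
tool_pos: [517.6, 134.0, 57.5]
tool_rot: [0.188, 0.689, -0.185, 0.675]
ft_force: [-0.2, -0.6, -3.2]
gripper_width: 0.153
```

```bash
python3 varc.py 1.62
```

```text
t 26.1667 p [517.6 134.   57.5] r 70.7 valve 0.562 jaw-perp err -0.026 w 14.062825132973112 f [-0.2 -0.6 -3.2] j6 -0.81
[[-0.0, 0.7, 0.0], [-0.0, 1.5, 0.1], [-0.0, 2.2, 0.3], [-0.0, 2.9, 0.5], [-0.0, 3.6, 0.9], [-0.0, 4.2, 1.3], [-0.0, 4.8, 1.7], [-0.1, 5.4, 2.2], [-0.1, 5.8, 2.8], [-0.1, 6.3, 3.4]] [0.11, 0.21, 0.32, 0.42, 0.53, 0.63, 0.74, 0.85, 0.95, 1.06]
```

>>> send_rows(
  dp=[
    [0,0.7,0],
    [0,1.5,0.1],
    [0,2.2,0.3],
    [0,2.9,0.5],
    [0,3.6,0.9],
  ],
  roll=[0.11,0.21,0.32,0.42,0.53],
)

```text
t: 26.58
tool_pos: [543.7, 160.7, 57.4]
tool_rot: [0.359, 0.615, -0.361, 0.602]
ft_force: [-2.4, 2.4, 1.4]
gripper_width: 0.152
```

```bash
python3 varc.py 1.63
```

```text
t 26.5833 p [543.7 160.7  57.4] r 70.7 valve 1.096 jaw-perp err -0.026 w 14.029830747262858 f [-2.4  2.4  1.4] j6 -0.24
[[-0.0, 0.8, 0.0], [-0.0, 1.5, 0.1], [-0.0, 2.2, 0.3], [-0.0, 2.9, 0.6], [-0.1, 3.6, 0.9]] [0.11, 0.21, 0.32, 0.43, 0.53]
```

>>> send_rows(
  dp=[
    [0,0.8,0],
    [0,1.5,0.1],
    [0,2.2,0.3],
    [0,2.9,0.6],
    [0,3.6,0.9],
  ],
  roll=[0.11,0.21,0.32,0.43,0.53],
)

```text
t: 27.0
tool_pos: [575.7, 169.8, 56.6]
tool_rot: [-0.503, -0.5, 0.513, -0.484]
ft_force: [-31.1, -0.6, 27.2]
gripper_width: 0.161
```

```bash
python3 varc.py 1.68
```

```text
t 27.0 p [575.7 169.8  56.6] r 70.3 valve 1.575 jaw-perp err -0.083 w 14.842636785525729 f [-31.1  -0.6  27.2] j6 0.3
[[-0.0, 0.7, -0.0]] [0.11]
```

Fully open, against the stop. Easing the push and holding for more than two seconds.

>>> send_rows(
  dp=[
    [0,0.05,0],
    [0,0.05,0],
    [0,0.05,0],
    [0,0.05,0],
    [0,0.05,0],
  ],
  roll=[0,0,0,0,0],
)

```text
t: 27.42
tool_pos: [575.1, 169.7, 56.9]
tool_rot: [-0.502, -0.5, 0.514, -0.484]
ft_force: [-6.2, 0.6, 4.5]
gripper_width: 0.162
```

```bash
python3 varc.py 1.60
python3 - <<'E'
from h import *
D=camera("side"); crop(D,"d3",230,140,400,290,4)
S=camera("scene"); crop(S,"s3",220,200,460,380,3.3)
E
```

```text
t 27.4167 p [575.1 169.7  56.9] r 70.2 valve 1.567 jaw-perp err -0.09 w 14.926929983722331 f [-6.2  0.6  4.5] j6 0.3
[[-0.0, 0.2, -0.0]] [0.03]
```

View pics/s3.png

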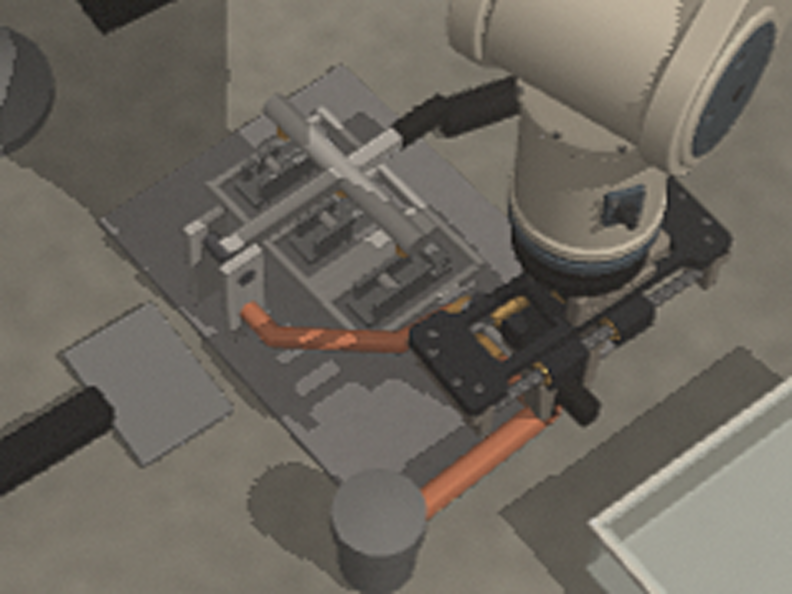

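View pics/d3.png

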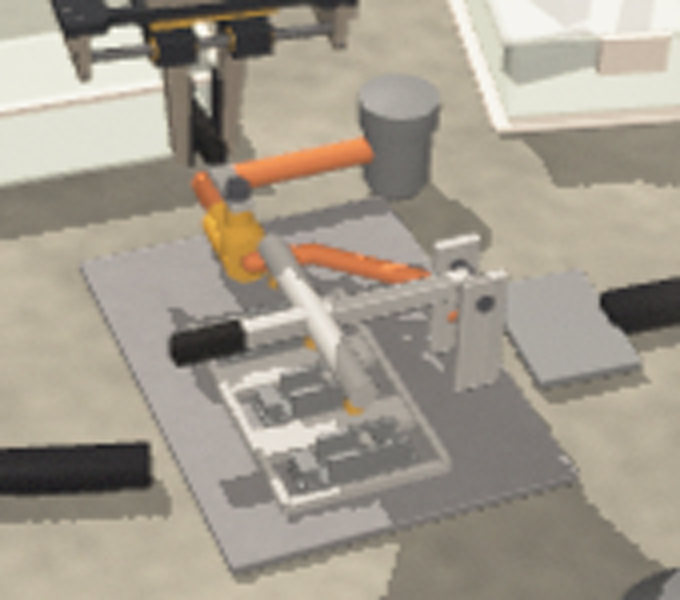

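The bar is down over the clips and the handle lies along the pipe, at its stop (−6 N reaction). Holding.

>>> send_rows(
  dp=[
    [0,0.1,0],
    [0,0.1,0],
    [0,0.1,0],
    [0,0.1,0],
    [0,0.1,0],
  ],
  roll=[0,0,0,0,0],
)

```text
t: 27.93
tool_pos: [575.1, 169.7, 57.0]
tool_rot: [-0.501, -0.501, 0.514, -0.483]
ft_force: [-5.9, 1.9, 3.7]
gripper_width: 0.163
```

>>> send_rows(
  dp=[
    [0,0.1,0],
    [0,0.1,0],
    [0,0.1,0],
    [0,0.1,0],
    [0,0.1,0],
  ],
  roll=[0,0,0,0,0],
)

```text
t: 28.35
tool_pos: [575.0, 169.7, 57.0]
tool_rot: [-0.501, -0.501, 0.515, -0.483]
ft_force: [-5.1, 1.5, 2.6]
gripper_width: 0.163
```

>>> send_rows(
  dp=[
    [0,0.1,0],
    [0,0.1,0],
    [0,0.1,0],
    [0,0.1,0],
    [0,0.1,0],
  ],
  roll=[0,0,0,0,0],
)

```text
t: 28.77
tool_pos: [575.0, 169.7, 57.0]
tool_rot: [-0.5, -0.502, 0.515, -0.483]
ft_force: [-6.1, 1.4, 2.1]
gripper_width: 0.162
```

>>> send_rows(
  dp=[
    [0,0.1,0],
    [0,0.1,0],
    [0,0.1,0],
    [0,0.1,0],
    [0,0.1,0],
  ],
  roll=[0,0,0,0,0],
)

```text
t: 29.18
tool_pos: [574.9, 169.7, 57.0]
tool_rot: [-0.499, -0.502, 0.516, -0.482]
ft_force: [-6.4, 2.5, 1.9]
gripper_width: 0.166
```

>>> send_rows(
  dp=[
    [0,0.1,0],
    [0,0.1,0],
    [0,0.1,0],
    [0,0.1,0],
    [0,0.1,0],
  ],
  roll=[0,0,0,0,0],
)

```text
t: 29.6
tool_pos: [574.9, 169.6, 57.0]
tool_rot: [-0.499, -0.503, 0.516, -0.482]
ft_force: [-5.6, 2.4, 2.8]
gripper_width: 0.162
```

>>> send_rows(
  dp=[
    [0,0.1,0],
    [0,0.1,0],
    [0,0.1,0],
    [0,0.1,0],
    [0,0.1,0],
  ],
  roll=[0,0,0,0,0],
)

```text
t: 30.02
tool_pos: [574.8, 169.7, 57.0]
tool_rot: [-0.498, -0.503, 0.516, -0.482]
ft_force: [-6.1, 2.2, 3.5]
gripper_width: 0.162
```

```bash
python3 varc.py -0.03
```

```text
t 30.0167 p [574.8 169.7  57. ] r 70.2 valve 1.566 jaw-perp err -0.088 w 14.86680194825296 f [-6.1  2.2  3.5] j6 0.29
[[0.0, -0.7, 0.1], [0.1, -1.5, 0.3], [0.1, -2.2, 0.5], [0.1, -2.8, 0.9], [0.1, -3.5, 1.3], [0.2, -4.0, 1.7], [0.2, -4.6, 2.3], [0.2, -5.0, 2.8], [0.2, -5.5, 3.5], [0.2, -5.8, 4.1], [0.2, -6.1, 4.8], [0.2, -6.3, 5.6], [0.2, -6.4, 6.3], [0.2, -6.4, 7.0], [0.2, -6.4, 7.8]] [-0.11, -0.21, -0.32, -0.43, -0.53, -0.64, -0.74, -0.85, -0.96, -1.06, -1.17, -1.28, -1.38, -1.49, -1.6]
```

Three seconds open. Closing now.

>>> send_rows(
  dp=[
    [0,-0.7,0.1],
    [0.1,-1.5,0.3],
    [0.1,-2.2,0.5],
    [0.1,-2.8,0.9],
    [0.1,-3.5,1.3],
  ],
  roll=[-0.11,-0.21,-0.32,-0.43,-0.53],
)

```text
t: 30.43
tool_pos: [541.3, 158.8, 57.4]
tool_rot: [0.354, 0.621, -0.364, 0.597]
ft_force: [5.9, 5.2, -13.4]
gripper_width: 0.153
```

```bash
python3 varc.py -0.03
```

```text
t 30.4333 p [541.3 158.8  57.4] r 70.2 valve 1.058 jaw-perp err -0.061 w 14.071299500943923 f [  5.9   5.2 -13.4] j6 -0.25
[[0.0, -0.8, 0.1], [0.0, -1.5, 0.3], [0.1, -2.2, 0.5], [0.1, -2.9, 0.8], [0.1, -3.6, 1.2], [0.1, -4.2, 1.7], [0.1, -4.7, 2.2], [0.1, -5.2, 2.8], [0.1, -5.6, 3.5], [0.1, -6.0, 4.1]] [-0.11, -0.22, -0.33, -0.44, -0.54, -0.65, -0.76, -0.87, -0.98, -1.09]
```

>>> send_rows(
  dp=[
    [0,-0.8,0.1],
    [0,-1.5,0.3],
    [0.1,-2.2,0.5],
    [0.1,-2.9,0.8],
    [0.1,-3.6,1.2],
  ],
  roll=[-0.11,-0.22,-0.33,-0.44,-0.54],
)

```text
t: 30.85
tool_pos: [516.9, 131.9, 57.3]
tool_rot: [0.181, 0.695, -0.182, 0.672]
ft_force: [5.0, 7.8, -9.2]
gripper_width: 0.158
```

```bash
python3 varc.py -0.03
```

```text
t 30.85 p [516.9 131.9  57.3] r 70.1 valve 0.532 jaw-perp err -0.041 w 14.504568234283136 f [ 5.   7.8 -9.2] j6 -0.83
[[0.0, -0.7, 0.1], [0.0, -1.3, 0.2], [0.0, -1.9, 0.4], [0.0, -2.5, 0.6], [0.0, -3.1, 0.9], [-0.0, -3.7, 1.2]] [-0.09, -0.19, -0.28, -0.37, -0.47, -0.56]
```

>>> send_rows(
  dp=[
    [0,-0.8,0.1],
    [0,-1.6,0.3],
    [0,-2.3,0.5],
    [0,-3.0,0.8],
    [0,-3.7,1.2],
  ],
  roll=[-0.11,-0.22,-0.33,-0.44,-0.54],
)

```text
t: 31.27
tool_pos: [509.5, 95.2, 57.2]
tool_rot: [-0.006, 0.718, 0.013, 0.696]
ft_force: [0.7, 40.8, -12.3]
gripper_width: 0.172
```

```bash
python3 varc.py -0.03
```

```text
t 31.2667 p [509.5  95.2  57.2] r 69.7 valve -0.01 jaw-perp err -0.038 w 15.818030565538502 f [  0.7  40.8 -12.3] j6 -1.44
[[-0.0, -0.1, 0.0]] [-0.02]
```

Closed against its stop. Relax, release, rise and check.

>>> send_rows(
  dp=[
    [0,0,0],
    [0,0,0],
  ],
  roll=[0,0],
)

```text
t: 31.43
tool_pos: [509.6, 96.6, 57.1]
tool_rot: [-0.005, 0.718, 0.014, 0.696]
ft_force: [-0.9, 11.3, -5.6]
gripper_width: 0.154
```

>>> send_rows(
  dp=[
    [0,0,0],
    [0,0,0],
    [0,0,0],
    [-4,0,0],
    [-8,0,0],
  ],
  roll=[0,0,0,0,0],
  fingers=5,
)

```text
t: 31.85
tool_pos: [510.3, 95.0, 136.2]
tool_rot: [-0.005, 0.72, 0.013, 0.694]
ft_force: [1.9, -0.3, 0.3]
gripper_width: 0.491
```

Run:
```python
from h import *
W=camera("wrist"); save(W,"w21"); P,C,_=cloud(W)
m=(P[:,2]>78)&(P[:,2]<90)&(P[:,0]>460)&(P[:,0]<560)&(P[:,1]>70)&(P[:,1]<130); q=P[m]
X=[];Y=[]
for x0 in range(480,560,10):
    k=q[(q[:,0]>=x0)&(q[:,0]<x0+10)]
    if len(k)>50: X.append(x0+5);Y.append((k[:,1].min()+k[:,1].max())/2)
print(X,Y,np.polyfit(X,Y,1))
go([518,-38.5,125],np.pi/2+0.054)
```

```text
[485, 495, 505, 515, 525, 535, 545] [np.float64(95.15044425812563), np.float64(95.71666263959374), np.float64(96.2769756482088), np.float64(96.50115458603307), np.float64(97.40213036411801), np.float64(97.64287771452703), np.float64(98.0831229625696)] [4.91986464e-02 7.13446069e+01]
t 31.9 pos [515.6  95.8 144.8] j6 -1.44 dp [  1.8  -13.45  -0.07] roll -0.028
```

View pics/w21.png

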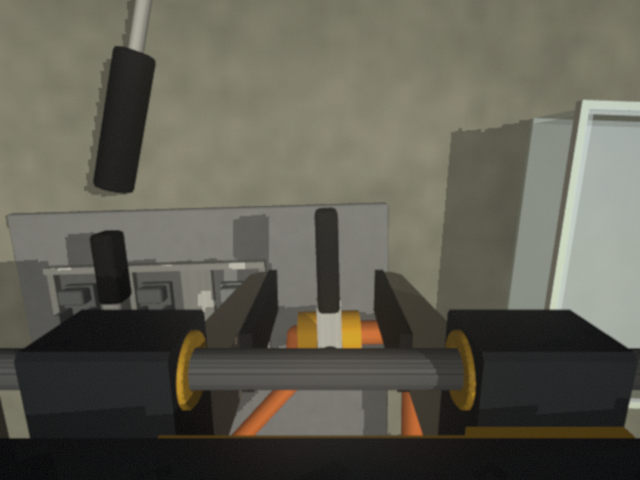

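Handle slope is 0.049 against the stand's 0.054, so the valve is closed. Now swing the bar up.

>>> send_rows(
  dp=[
    [0,-13.4,0],
    [0,-13.4,0],
    [0,-13.4,0],
    [1.8,-13.4,0],
    [1.8,-13.4,0],
  ],
  roll=[-0.028,-0.028,-0.028,-0.028,-0.028],
)

```text
t: 32.32
tool_pos: [517.8, -40.7, 123.6]
tool_rot: [-0.013, 0.716, 0.022, 0.698]
ft_force: [-0.7, -0.9, -0.4]
gripper_width: 0.543
```

Run:
```python
from h import *
W=camera("wrist"); save(W,"w22")
go([517,-39,58],np.pi/2+0.054)
```

```text
t 32.37 pos [517.7 -39.2 124.2] j6 -1.72 dp [ 6.62 -0.07  0.1 ] roll -0.003
```

View pics/w22.png

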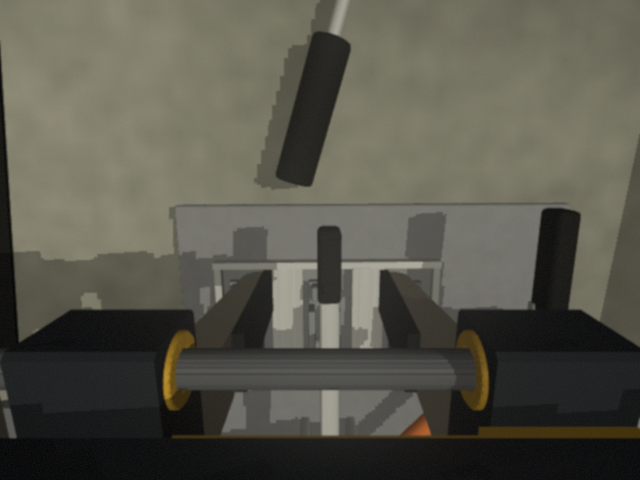

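Tab centred at (329,265). Down and grip.

>>> send_rows(
  dp=[
    [3,0,0.1],
    [6,0,0.1],
    [6.4,0,0.2],
  ],
  roll=[0,0,0],
)

```text
t: 32.62
tool_pos: [515.3, -37.0, 57.1]
tool_rot: [-0.013, 0.718, 0.023, 0.696]
ft_force: [-2.0, -0.6, -0.6]
gripper_width: 0.543
```

>>> send_rows(
  dp=[
    [0,0,0.1],
    [0,0,0.1],
    [0,0,0.1],
    [0,0,0.1],
    [0,0,0.1],
  ],
  roll=[0,0,0,0,0],
  fingers=0.5,
  newtons=15,
)

```text
t: 33.03
tool_pos: [517.2, -36.9, 58.3]
tool_rot: [-0.013, 0.717, 0.023, 0.697]
ft_force: [-0.4, -0.4, 0.9]
gripper_width: 0.203
```

>>> send_rows(
  dp=[
    [0,0,0],
    [0,0,0],
    [0,0,0],
  ],
  roll=[0,0,0],
)

```text
t: 33.28
tool_pos: [517.3, -37.9, 59.0]
tool_rot: [-0.014, 0.717, 0.023, 0.697]
ft_force: [-1.6, -5.5, 0.4]
gripper_width: 0.15
```

```bash
python3 arc.py 1.64 0.13
```

```text
t 33.2833 r 169.8 th 0.016 w 13.791691418081005 f [-1.6 -5.5  0.4]
[[-2.1, 0.0, 0.1], [-4.2, 0.1, 0.5], [-6.2, 0.1, 1.1], [-8.2, 0.1, 2.0], [-10.0, 0.1, 3.1], [-11.6, 0.2, 4.4], [-13.1, 0.2, 5.9], [-14.4, 0.2, 7.6], [-15.4, 0.2, 9.5], [-16.2, 0.2, 11.4], [-16.8, 0.2, 13.5], [-17.1, 0.3, 15.6], [-17.2, 0.3, 17.7]]
```

>>> send_rows(
  dp=[
    [-2.1,0,0.1],
    [-4.2,0.1,0.5],
    [-6.2,0.1,1.1],
    [-8.2,0.1,2.0],
    [-10.0,0.1,3.1],
  ],
  roll=[0,0,0,0,0],
)

```text
t: 33.7
tool_pos: [550.0, -36.3, 159.3]
tool_rot: [-0.014, 0.717, 0.023, 0.696]
ft_force: [1.6, 1.3, -6.3]
gripper_width: 0.154
```

```bash
python3 arc.py 1.64 0.13
```

```text
t 33.7 r 171.4 th 0.645 w 14.127114287352164 f [ 1.6  1.3 -6.3]
[[-1.7, 0.0, 1.3], [-3.1, 0.0, 2.9], [-4.4, 0.1, 4.6], [-5.5, 0.1, 6.4], [-6.3, 0.1, 8.4], [-6.9, 0.1, 10.4], [-7.2, 0.1, 12.5], [-7.2, 0.1, 14.7]]
```

>>> send_rows(
  dp=[
    [-1.7,0,1.3],
    [-3.1,0,2.9],
    [-4.4,0.1,4.6],
    [-5.5,0.1,6.4],
    [-6.3,0.1,8.4],
  ],
  roll=[0,0,0,0,0],
)

```text
t: 34.12
tool_pos: [635.1, -31.7, 221.0]
tool_rot: [-0.014, 0.718, 0.023, 0.695]
ft_force: [-2.7, 1.1, -3.9]
gripper_width: 0.15
```

```bash
python3 arc.py 1.64 0.1
```

```text
t 34.1167 r 172.6 th 1.266 w 13.841673319619531 f [-2.7  1.1 -3.9]
[[-0.5, 0.0, 1.5], [-0.8, 0.0, 3.1], [-0.9, 0.0, 4.7], [-1.0, 0.0, 6.3]]
```

>>> send_rows(
  dp=[
    [-0.5,0,1.5],
    [-0.8,0,3.1],
    [-0.9,0,4.7],
    [-1.0,0,6.4],
    [-1.0,0,6.4],
  ],
  roll=[0,0,0,0,0],
)

```text
t: 34.53
tool_pos: [700.0, -28.2, 229.2]
tool_rot: [-0.014, 0.719, 0.023, 0.695]
ft_force: [1.0, 1.7, 0.3]
gripper_width: 0.154
```

```bash
python3 arc.py 1.64 0.1
```

```text
t 34.5333 r 173.4 th 1.647 w 14.18226135385569 f [1.  1.7 0.3]
[[-0.0, -0.0, -0.1]]
```

No clear stop reaction, so I'll push a little further.

>>> send_rows(
  dp=[
    [0,0,0.6],
    [0,0,0.8],
    [0,0,0.8],
  ],
  roll=[0,0,0],
)

```text
t: 34.78
tool_pos: [704.1, -28.0, 228.4]
tool_rot: [-0.014, 0.722, 0.023, 0.692]
ft_force: [-14.1, -0.0, 3.1]
gripper_width: 0.151
```

```bash
python3 arc.py 1.64 0.1
```

```text
t 34.7833 r 173.0 th 1.671 w 13.925438165662518 f [-14.1  -0.    3.1]
[[-0.0, -0.0, -0.5]]
```

Stop reached (−14 N). Release, rise, verify the bar, then go for the clips.

>>> send_rows(
  dp=[
    [0,0,-0.2],
    [0,0,-0.2],
    [-2,0,-0.2],
    [-5,0,-0.2],
    [-7.5,0,-0.2],
  ],
  roll=[0,0,0,0,0],
  fingers=5,
)

```text
t: 35.2
tool_pos: [705.5, -29.0, 305.0]
tool_rot: [-0.014, 0.721, 0.023, 0.692]
ft_force: [0.0, 0.6, 0.8]
gripper_width: 0.492
```

Run:
```python
from h import *
go([500,26,230],np.pi/2+0.054)
D=camera("side"); crop(D,"d4",230,120,400,290,3.5); P,C,_=cloud(D)
```

```text
t 35.2 pos [705.5 -29.  305. ] j6 -1.67 dp [  8.42   6.44 -19.91] roll -0.002
```

View pics/d4.png

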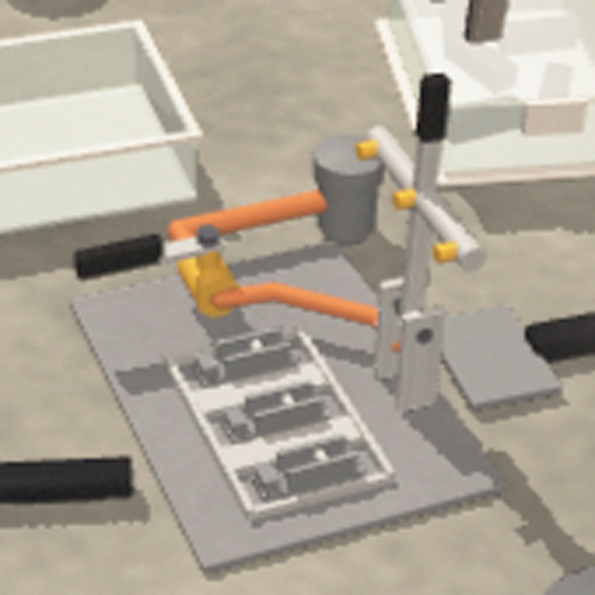

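The bar is up, the valve closed, and all three clips are in the tray. Backing off to measure them.

>>> send_rows(
  dp=[
    [0,1,-4],
    [0,3,-8],
    [1,6.4,-12],
    [3,6.4,-16],
    [5,6.4,-19.9],
  ],
  roll=[0,0,0,0,0],
)

```text
t: 35.67
tool_pos: [519.0, 26.3, 276.4]
tool_rot: [-0.014, 0.717, 0.023, 0.696]
ft_force: [1.3, 0.4, 0.5]
gripper_width: 0.544
```

Run:
```python
from fit import *
W=camera("wrist"); save(W,"w23"); inst(W,zmin=17)
go([584.5,26.6,60],np.pi/2+0.054)
```

```text
sc 0.92 sat 6.0 xy 582.2 25.3 LW 67.4 23.0 long deg 2.8 zmax 32.8 n 671
sc 0.88 sat 6.0 xy 586.9 -97.6 LW 67.2 24.6 long deg 3.8 zmax 32.8 n 945
sc 0.77 sat 6.0 xy 583.4 -37.3 LW 66.0 23.9 long deg 3.0 zmax 33.0 n 509
t 35.77 pos [511.3  25.2 272. ] j6 -1.59 dp [20.86 -0.53  8.21] roll -0.001
```

View pics/w23.png

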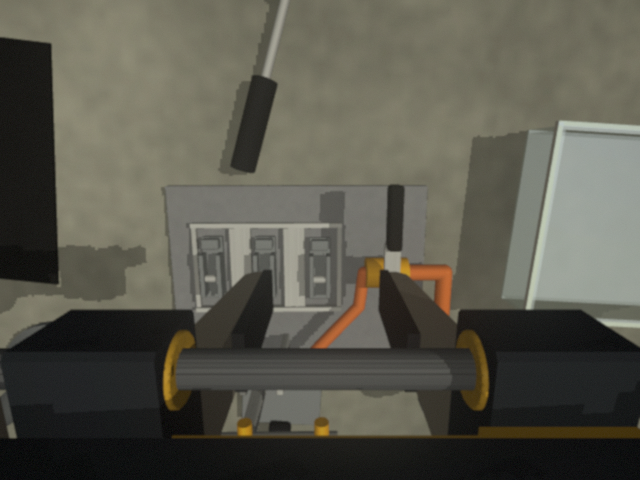

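>>> send_rows(
  dp=[
    [4,-0.5,4],
    [8,-0.5,7],
    [12,-0.5,8.2],
    [16,-0.5,8.2],
    [20,-0.5,8.2],
  ],
  roll=[0,0,0,0,0],
  fingers=4,
)

```text
t: 36.18
tool_pos: [587.9, 26.6, 83.5]
tool_rot: [-0.014, 0.72, 0.023, 0.693]
ft_force: [-0.3, -0.6, -0.6]
gripper_width: 0.435
```

Run:
```python
from h import *
W=camera("wrist"); save(W,"w24")
go([584.5,25.8,20],np.pi/2+0.052)
```

```text
t 36.23 pos [581.8  26.4  75.3] j6 -1.6 dp [ 5.51 -0.15  0.54] roll 0.0
```

View pics/w24.png

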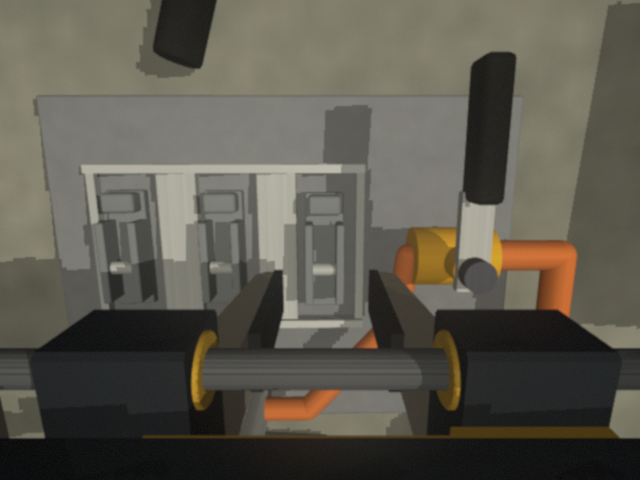

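>>> send_rows(
  dp=[
    [2,-0.1,0.4],
    [4.5,-0.1,0.5],
    [5.2,-0.1,0.5],
    [5.4,-0.1,0.5],
  ],
  roll=[0,0,0,0],
)

```text
t: 36.57
tool_pos: [584.0, 26.2, 20.8]
tool_rot: [-0.014, 0.725, 0.023, 0.688]
ft_force: [0.6, -0.1, 0.6]
gripper_width: 0.435
```

>>> send_rows(
  dp=[
    [0,0,0],
    [0,0,0],
    [0,0,0],
    [0,0,0],
    [0,0,0],
  ],
  roll=[0,0,0,0,0],
  fingers=1,
  newtons=20,
)

```text
t: 36.98
tool_pos: [585.4, 26.2, 22.7]
tool_rot: [-0.014, 0.724, 0.023, 0.689]
ft_force: [-0.9, 0.0, 7.0]
gripper_width: 0.258
```

>>> send_rows(
  dp=[
    [-4,0,0],
    [-8,0,0],
    [-12,0,0],
    [-13,0,0],
  ],
  roll=[0,0,0,0],
)

```text
t: 37.32
tool_pos: [595.5, 24.9, 159.7]
tool_rot: [-0.014, 0.721, 0.023, 0.693]
ft_force: [2.5, -0.2, -0.3]
gripper_width: 0.26
```

Run:
```python
from h import *
print(tool()[2]["gripper_width"]*92)
W=camera("wrist"); save(W,"w25")
P,C,_=cloud(W); m=(P[:,2]>57)&(P[:,2]<75)&(P[:,0]>370)&(P[:,0]<650)&(P[:,1]>230)&(P[:,1]<520); print("bin",cv2.minAreaRect(P[m][:,:2].astype(np.float32)),P[m].min(0))
go([515,385,150],np.pi/2)
```

```text
23.877834120754496
bin ((581.7919311523438, 253.60084533691406), (74.27009582519531, 15.855582237243652), 0.9141940474510193) [544.74531471 245.58365064  57.00056894]
t 37.37 pos [595.4  24.8 159.1] j6 -1.6 dp [ 1.64 36.37 -6.11] roll 0.052
```

View pics/w25.png

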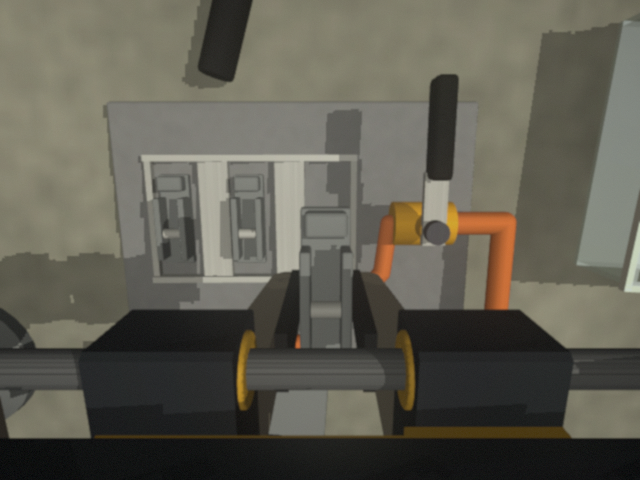

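Clip held. On to the bin, high over the valve.

Run:
```python
from h import *
go([465,360,110])
```

```text
t 37.37 pos [595.4  24.8 159.1] j6 -1.6 dp [  5.8   34.08 -11.08] roll 0
```

>>> send_rows(
  dp=[
    [0,34,-11],
    [0,34,-11],
    [0,34,-11],
    [0,34,-11],
    [1,34,-11],
  ],
  roll=[0,0,0,0,0],
)

```text
t: 37.78
tool_pos: [518.0, 221.3, 158.8]
tool_rot: [-0.014, 0.721, 0.023, 0.693]
ft_force: [0.6, 0.5, -0.9]
gripper_width: 0.258
```

Run:
```python
from h import *
go([465,360,100])
W=camera("wrist"); save(W,"w26")
P,C,_=cloud(W); m=(P[:,2]>57)&(P[:,2]<75)&(P[:,0]>370)&(P[:,0]<650)&(P[:,1]>230)&(P[:,1]<520); print("bin",cv2.minAreaRect(P[m][:,:2].astype(np.float32)),P[m].min(0))
m=(P[:,0]>480)&(P[:,0]<560)&(P[:,1]>290)&(P[:,1]<390)&(P[:,2]<40);print("floor",np.median(P[m,2]),m.sum())
```

```text
t 37.78 pos [518.  221.3 158.8] j6 -1.25 dp [ 6.24 14.04 -4.34] roll 0
bin ((503.9544982910156, 342.5638427734375), (189.48199462890625, 185.82078552246094), 89.71219635009766) [410.74070817 247.3861602   57.00323374]
floor 3.3600899286468007 10189
```

View pics/w26.png

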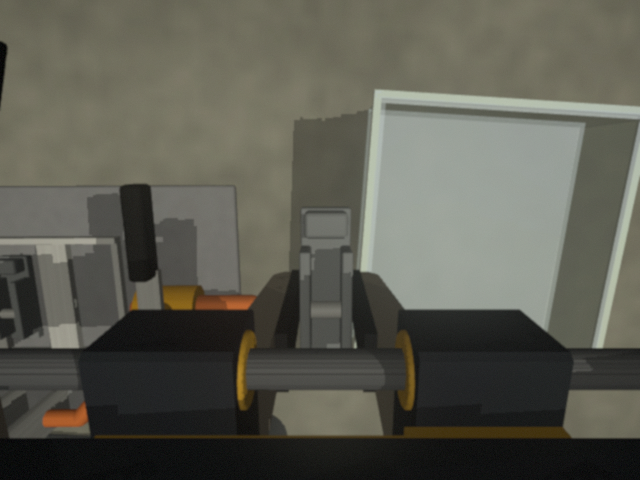

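The bin is empty, with its near rim at (505,97) px and its centre at about (512,341). Carrying on.

>>> send_rows(
  dp=[
    [0,4,-1],
    [0,14,-4.3],
    [0,14,-4.3],
    [0,14,-4.3],
    [4,14,-4.3],
  ],
  roll=[0,0,0,0,0],
)

```text
t: 38.25
tool_pos: [465.5, 372.8, 127.9]
tool_rot: [-0.012, 0.718, 0.028, 0.695]
ft_force: [1.7, 0.7, -0.3]
gripper_width: 0.256
```

Run:
```python
from h import *
go([465,360,22])
W=camera("wrist"); save(W,"w27")
```

```text
t 38.25 pos [465.5 372.8 127.9] j6 -1.0 dp [10.56 -1.54  0.2 ] roll 0
```

View pics/w27.png

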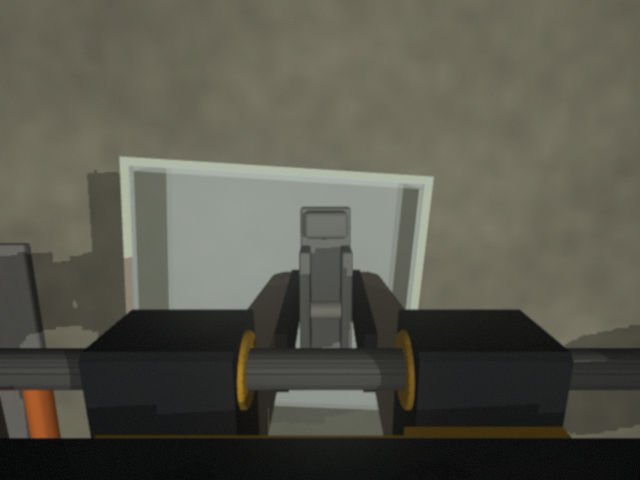

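>>> send_rows(
  dp=[
    [2,-1.5,0.6],
    [6,-1.5,0.6],
    [9,-1.5,0.6],
    [10.2,-1.5,0.6],
    [10.3,-1.5,0.6],
  ],
  roll=[0,0,0,0,0],
)

```text
t: 38.72
tool_pos: [461.8, 351.4, 11.2]
tool_rot: [-0.016, 0.723, 0.024, 0.69]
ft_force: [0.3, -0.0, -0.8]
gripper_width: 0.263
```

Run:
```python
from h import *
go([468,360,20]); print(tool()[2]["ft_force"].round(1))
```

```text
t 38.72 pos [461.8 351.4  11.2] j6 -1.04 dp [-0.9   0.83  0.63] roll 0
[ 0.3 -0.  -0.8]
```

The height implies the clip may have slipped. Looking.

Run:
```python
from h import *
W=camera("wrist"); save(W,"w28")
S=camera("scene"); crop(S,"s5",380,280,580,460,3.3)
D=camera("side"); crop(D,"d5",180,110,310,200,5)
```

```text
(no output)
```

View pics/w28.png

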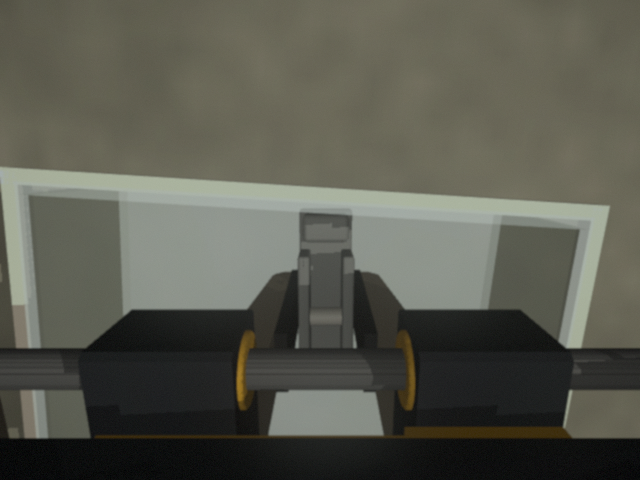

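View pics/s5.png

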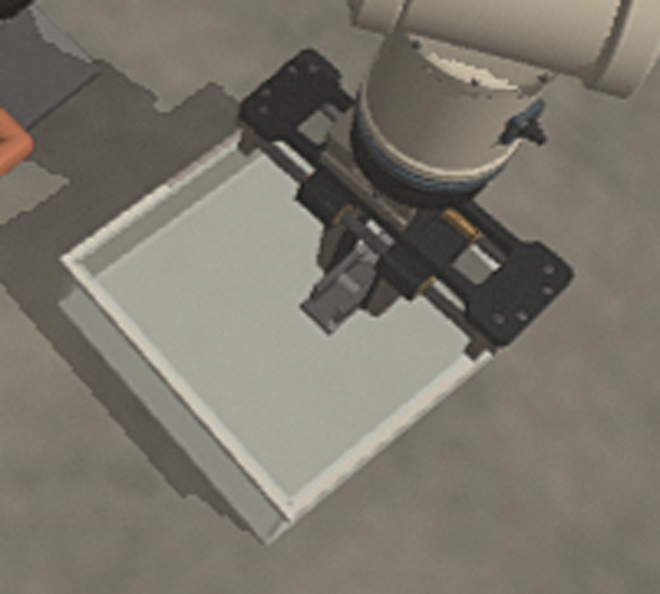

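The clip is still held and is at the floor. Releasing it.

>>> send_rows(
  dp=[
    [0,0,0],
    [0,0,0],
    [0,0,0],
    [-2,0,0],
    [-6,0,0],
  ],
  roll=[0,0,0,0,0],
  fingers=4,
)

```text
t: 39.28
tool_pos: [462.6, 349.9, 70.2]
tool_rot: [-0.017, 0.725, 0.023, 0.689]
ft_force: [0.3, -0.2, 0.5]
gripper_width: 0.437
```

>>> send_rows(
  dp=[
    [-4,0,0],
    [-8,0,0],
    [-12,0,0],
    [-12,0,0],
  ],
  roll=[0,0,0,0],
)

```text
t: 39.62
tool_pos: [472.5, 351.5, 198.5]
tool_rot: [-0.014, 0.721, 0.025, 0.692]
ft_force: [1.7, 1.9, 0.1]
gripper_width: 0.434
```

Run:
```python
from h import *
W=camera("wrist"); save(W,"w29")
go([540,-37.3,200],np.pi/2+0.054)
```

```text
t 39.67 pos [471.2 350.7 195. ] j6 -1.03 dp [ -1.29 -39.11   4.64] roll 0.003
```

View pics/w29.png

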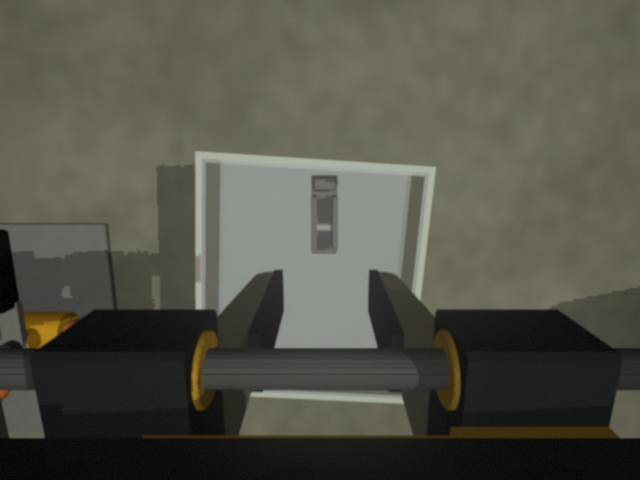

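The first clip lies in the bin at (324,215). Going for bay1.

>>> send_rows(
  dp=[
    [-1,-39,4.6],
    [-1,-39,4.6],
    [-1,-39,4.6],
    [-1,-39,4.6],
    [-1,-39,4.6],
  ],
  roll=[0,0,0,0,0],
)

```text
t: 40.08
tool_pos: [505.4, 142.3, 192.8]
tool_rot: [-0.015, 0.722, 0.025, 0.691]
ft_force: [1.8, 0.9, 0.2]
gripper_width: 0.437
```

>>> send_rows(
  dp=[
    [-0.3,-19,2.3],
    [-0.3,-19,2.3],
    [-0.3,-19,2.3],
    [-0.3,-19,2.3],
    [-0.3,-19,2.3],
  ],
  roll=[0,0,0,0,0],
)

```text
t: 40.5
tool_pos: [538.8, -49.5, 191.0]
tool_rot: [-0.015, 0.723, 0.024, 0.69]
ft_force: [0.3, -0.2, -0.2]
gripper_width: 0.433
```

Run:
```python
from fit import *
W=camera("wrist"); save(W,"w30"); inst(W,zmin=17)
go([587,-37.2,60],np.pi/2+0.054)
```

```text
sc 0.84 sat 6.0 xy 567.0 -99.1 LW 27.2 24.2 long deg 3.1 zmax 32.0 n 472
sc 0.66 sat 6.0 xy 583.8 -37.2 LW 66.7 23.6 long deg 3.1 zmax 32.2 n 1074
t 40.6 pos [539.  -49.6 190.9] j6 -1.73 dp [12.87  0.8   5.45] roll -0.0
```

View pics/w30.png

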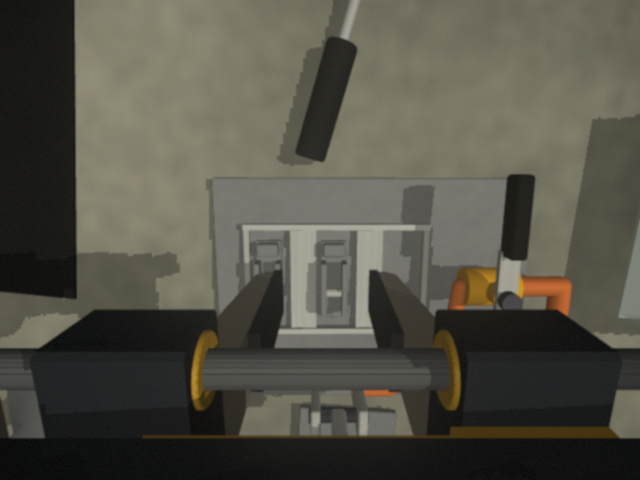

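>>> send_rows(
  dp=[
    [3,0.8,3],
    [7,0.8,5],
    [11,0.8,5.5],
    [12.8,0.8,5.5],
    [12.8,0.8,5.5],
  ],
  roll=[0,0,0,0,0],
)

```text
t: 41.02
tool_pos: [583.1, -35.7, 54.9]
tool_rot: [-0.014, 0.726, 0.024, 0.687]
ft_force: [-1.1, 0.2, 0.6]
gripper_width: 0.435
```

Run:
```python
from h import *
W=camera("wrist"); save(W,"w31")
go([587.5,-37.2,20],np.pi/2+0.053)
```

```text
t 41.07 pos [584.7 -36.   57.8] j6 -1.7 dp [ 3.76 -0.19  0.46] roll 0.002
```

View pics/w31.png

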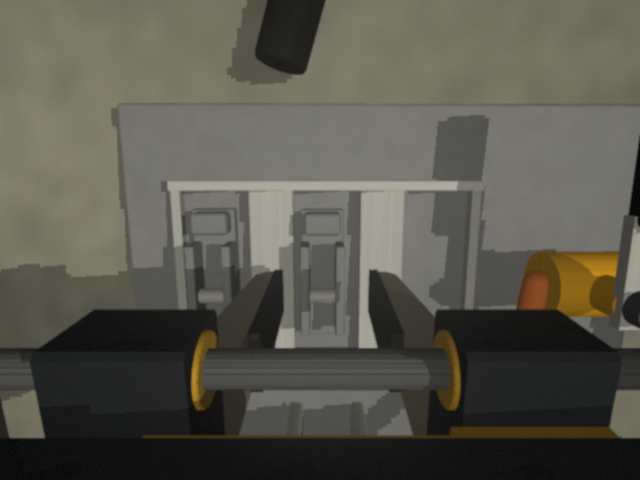

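The fingers straddle the bay1 clip at (322,275). Down, grip and lift.

>>> send_rows(
  dp=[
    [2,-0.2,0.4],
    [3.4,-0.2,0.5],
    [3.8,-0.2,0.5],
    [3.8,-0.2,0.5],
  ],
  roll=[0,0,0,0],
)

```text
t: 41.4
tool_pos: [587.7, -36.9, 20.2]
tool_rot: [-0.014, 0.725, 0.024, 0.688]
ft_force: [-0.2, -0.8, -1.0]
gripper_width: 0.432
```

>>> send_rows(
  dp=[
    [0,0,0],
    [0,0,0],
    [0,0,0],
    [0,0,0],
    [0,0,0],
  ],
  roll=[0,0,0,0,0],
  fingers=1,
  newtons=25,
)

```text
t: 41.82
tool_pos: [588.7, -36.8, 21.7]
tool_rot: [-0.014, 0.724, 0.024, 0.689]
ft_force: [-1.5, 0.9, 7.6]
gripper_width: 0.258
```

>>> send_rows(
  dp=[
    [-4,0,0],
    [-8,0,0],
    [-12,0,0],
    [-13,0,-1],
  ],
  roll=[0,0,0,0],
)

```text
t: 42.15
tool_pos: [590.2, -39.2, 159.0]
tool_rot: [-0.015, 0.721, 0.024, 0.693]
ft_force: [-0.2, 0.2, 0.1]
gripper_width: 0.254
```

Run:
```python
from h import *
print(tool()[2]["gripper_width"]*92)
W=camera("wrist"); save(W,"w32")
go([560,352,150])
```

```text
23.381381421408673
t 42.2 pos [587.5 -39.3 158.3] j6 -1.7 dp [ 1.4  39.21 -0.57] roll 0
```

View pics/w32.png

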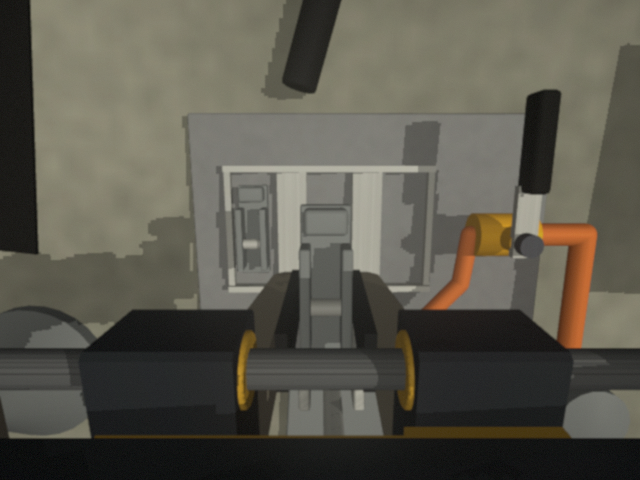

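>>> send_rows(
  dp=[
    [0,39.2,-0.6],
    [0,39.2,-0.6],
    [0,39.2,-0.6],
    [0,39.2,-0.6],
    [0,39.2,-0.6],
  ],
  roll=[0,0,0,0,0],
)

```text
t: 42.62
tool_pos: [571.2, 170.5, 158.1]
tool_rot: [-0.015, 0.722, 0.023, 0.691]
ft_force: [1.0, -0.1, -0.8]
gripper_width: 0.255
```

>>> send_rows(
  dp=[
    [0,19.6,-0.3],
    [0,19.6,-0.3],
    [0,19.6,-0.3],
    [0,19.6,-0.3],
    [0,19.6,-0.3],
  ],
  roll=[0,0,0,0,0],
)

```text
t: 43.03
tool_pos: [556.7, 369.1, 160.4]
tool_rot: [-0.015, 0.722, 0.024, 0.691]
ft_force: [0.2, -0.6, 0.3]
gripper_width: 0.258
```

Run:
```python
from h import *
print(tool()[2]["gripper_width"]*92)
W=camera("wrist"); save(W,"w33")
go([562,350,24])
```

```text
23.748702150548112
t 43.08 pos [556.4 373.7 160.6] j6 -1.07 dp [13.58 -2.63  1.01] roll 0
```

View pics/w33.png

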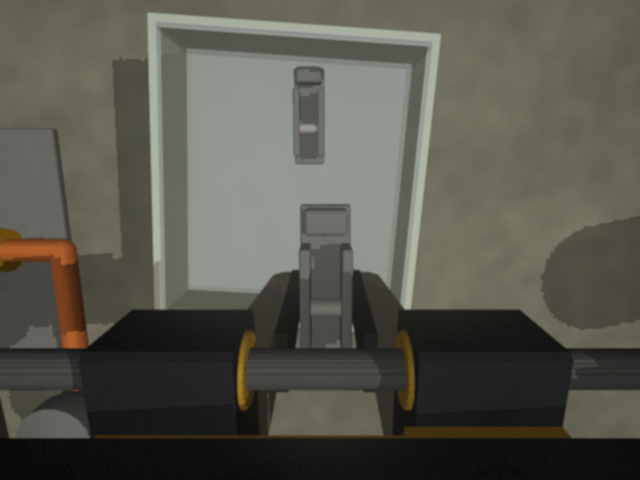

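>>> send_rows(
  dp=[
    [3,-2.6,0.5],
    [7,-2.6,0.8],
    [10,-2.6,1.0],
    [11,-2.6,1.0],
    [11.5,-2.6,1.0],
  ],
  roll=[0,0,0,0,0],
)

```text
t: 43.5
tool_pos: [561.2, 348.8, 42.3]
tool_rot: [-0.015, 0.723, 0.025, 0.69]
ft_force: [-1.4, -0.1, -0.3]
gripper_width: 0.257
```

Run:
```python
from h import *
print(tool()[2]["gripper_width"]*92,tool()[2]["ft_force"].round(1))
go([562,350,20])
```

```text
23.63664594606572 [-1.4 -0.1 -0.3]
t 43.5 pos [561.2 348.8  42.3] j6 -1.12 dp [2.23 0.08 0.19] roll 0
```

>>> send_rows(
  dp=[
    [1.5,0.1,0.1],
    [2.1,0.1,0.2],
    [2.1,0.1,0.2],
  ],
  roll=[0,0,0],
)

```text
t: 43.75
tool_pos: [561.9, 350.0, 20.5]
tool_rot: [-0.015, 0.723, 0.024, 0.69]
ft_force: [-0.2, -0.4, -1.3]
gripper_width: 0.258
```

>>> send_rows(
  dp=[
    [0,0,0],
    [0,0,0],
    [0,0,0],
    [-2,0,0],
    [-6,0,0],
  ],
  roll=[0,0,0,0,0],
  fingers=4,
)

```text
t: 44.17
tool_pos: [561.9, 347.7, 77.4]
tool_rot: [-0.016, 0.726, 0.023, 0.687]
ft_force: [-0.0, -0.1, -0.1]
gripper_width: 0.438
```

>>> send_rows(
  dp=[
    [-4,0,-2],
    [-8,0,-4],
    [-12,0,-6],
    [-12,0,-6],
  ],
  roll=[0,0,0,0],
)

```text
t: 44.5
tool_pos: [509.2, 345.0, 207.9]
tool_rot: [-0.015, 0.723, 0.025, 0.69]
ft_force: [1.7, 1.3, 0.8]
gripper_width: 0.432
```

Run:
```python
from h import *
W=camera("wrist"); save(W,"w34")
go([540,-97.5,195],np.pi/2+0.054)
```

```text
t 44.55 pos [509.5 344.9 206.7] j6 -1.07 dp [  0.46 -44.36   0.56] roll 0.003
```

View pics/w34.png

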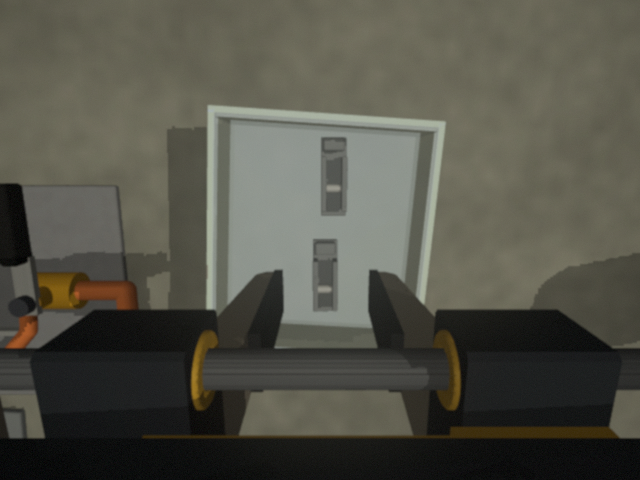

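Two clips in the bin, at (333,175) and (325,275). Now the last one.

>>> send_rows(
  dp=[
    [0.4,-44.3,0.6],
    [0.4,-44.3,0.6],
    [0.4,-44.3,0.6],
    [0.4,-44.3,0.6],
    [0.4,-44.3,0.6],
  ],
  roll=[0,0,0,0,0],
)

```text
t: 44.97
tool_pos: [523.4, 133.7, 197.5]
tool_rot: [-0.015, 0.723, 0.025, 0.69]
ft_force: [1.0, 0.1, 0.4]
gripper_width: 0.434
```

>>> send_rows(
  dp=[
    [0.2,-23.5,0.3],
    [0.2,-23.5,0.3],
    [0.2,-23.5,0.3],
    [0.2,-23.5,0.3],
    [0.2,-23.5,0.3],
  ],
  roll=[0,0,0,0,0],
)

```text
t: 45.38
tool_pos: [537.4, -74.4, 191.8]
tool_rot: [-0.015, 0.723, 0.025, 0.69]
ft_force: [1.0, -0.3, -0.4]
gripper_width: 0.436
```

Run:
```python
from fit import *
W=camera("wrist"); save(W,"w35"); inst(W,zmin=17)
go([591,-97.8,60],np.pi/2+0.054)
```

```text
sc 0.71 sat 6.0 xy 586.6 -97.4 LW 66.7 23.0 long deg 3.5 zmax 32.7 n 997
t 45.48 pos [537.8 -77.5 191.6] j6 -1.77 dp [12.87 -2.49  5.82] roll -0.001
```

View pics/w35.png

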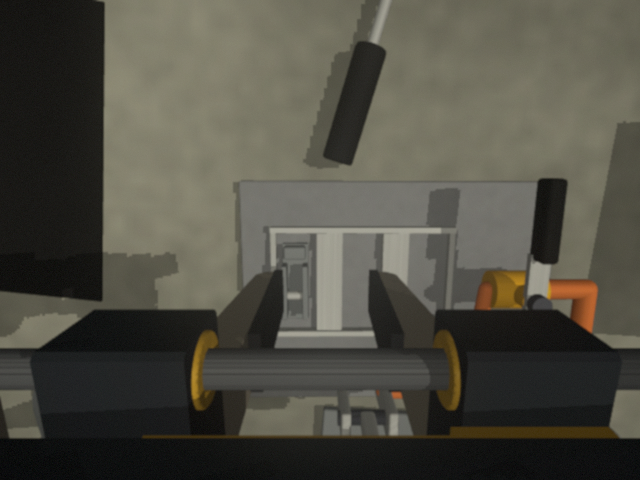

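>>> send_rows(
  dp=[
    [3,-2.4,3],
    [7,-2.4,5],
    [11,-2.4,5.8],
    [12.8,-2.4,5.8],
    [12.8,-2.4,5.8],
  ],
  roll=[0,0,0,0,0],
)

```text
t: 45.9
tool_pos: [587.0, -95.7, 54.4]
tool_rot: [-0.014, 0.727, 0.024, 0.687]
ft_force: [-2.3, 0.5, 0.4]
gripper_width: 0.434
```

Run:
```python
from h import *
W=camera("wrist"); save(W,"w36")
go([591,-97.8,20],np.pi/2+0.056)
```

```text
t 45.95 pos [588.3 -96.   57.5] j6 -1.79 dp [ 3.73 -0.26  0.46] roll -0.003
```

View pics/w36.png

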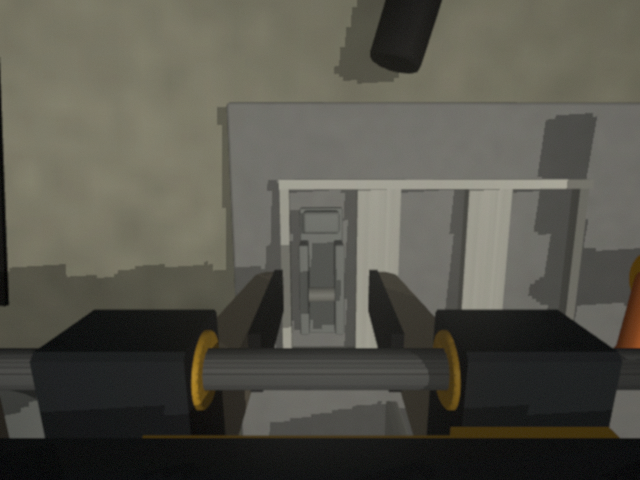

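The fingers straddle the last clip at (321,275).

>>> send_rows(
  dp=[
    [2,-0.2,0.4],
    [3.4,-0.2,0.5],
    [3.8,-0.2,0.5],
    [3.8,-0.2,0.5],
  ],
  roll=[0,0,0,0],
)

```text
t: 46.28
tool_pos: [590.9, -96.9, 19.3]
tool_rot: [-0.014, 0.726, 0.024, 0.687]
ft_force: [0.4, 0.3, 0.1]
gripper_width: 0.435
```

>>> send_rows(
  dp=[
    [0,0,0],
    [0,0,0],
    [0,0,0],
    [0,0,0],
    [0,0,0],
  ],
  roll=[0,0,0,0,0],
  fingers=1,
  newtons=25,
)

```text
t: 46.7
tool_pos: [591.6, -96.9, 20.6]
tool_rot: [-0.014, 0.725, 0.024, 0.688]
ft_force: [-1.8, 0.8, 7.3]
gripper_width: 0.255
```

>>> send_rows(
  dp=[
    [-4,0,0],
    [-8,0,0],
    [-12,0,0],
    [-13,0,-1],
  ],
  roll=[0,0,0,0],
)

```text
t: 47.03
tool_pos: [593.3, -99.7, 157.7]
tool_rot: [-0.015, 0.722, 0.023, 0.692]
ft_force: [0.7, -1.2, 0.6]
gripper_width: 0.257
```

Run:
```python
from h import *
print(tool()[2]["gripper_width"]*92)
W=camera("wrist"); save(W,"w37")
go([512,297,155])
```

```text
23.677011268534894
t 47.08 pos [590.5 -99.7 157. ] j6 -1.8 dp [ 0.99 40.03 -5.7 ] roll 0
```

View pics/w37.png

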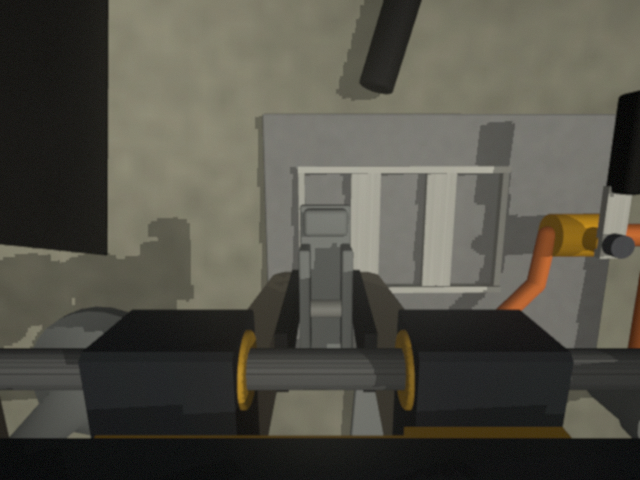

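>>> send_rows(
  dp=[
    [0,40,-5.7],
    [0,40,-5.7],
    [0,40,-5.7],
    [0,40,-5.7],
    [0,40,-5.7],
  ],
  roll=[0,0,0,0,0],
)

```text
t: 47.5
tool_pos: [548.0, 106.8, 157.7]
tool_rot: [-0.014, 0.723, 0.023, 0.69]
ft_force: [0.8, -0.0, -0.8]
gripper_width: 0.254
```

>>> send_rows(
  dp=[
    [0,19,-2.7],
    [0,19,-2.7],
    [0,19,-2.7],
    [0,19,-2.7],
    [0,19,-2.7],
  ],
  roll=[0,0,0,0,0],
)

```text
t: 47.92
tool_pos: [509.5, 298.2, 160.9]
tool_rot: [-0.015, 0.723, 0.023, 0.69]
ft_force: [1.0, -0.2, -1.1]
gripper_width: 0.26
```

Run:
```python
from h import *
print(tool()[2]["gripper_width"]*92)
W=camera("wrist"); save(W,"w38")
go([512,296,60])
```

```text
23.890476860423455
t 47.97 pos [509.2 301.5 161. ] j6 -1.13 dp [10.07 -0.72  0.71] roll 0
```

View pics/w38.png

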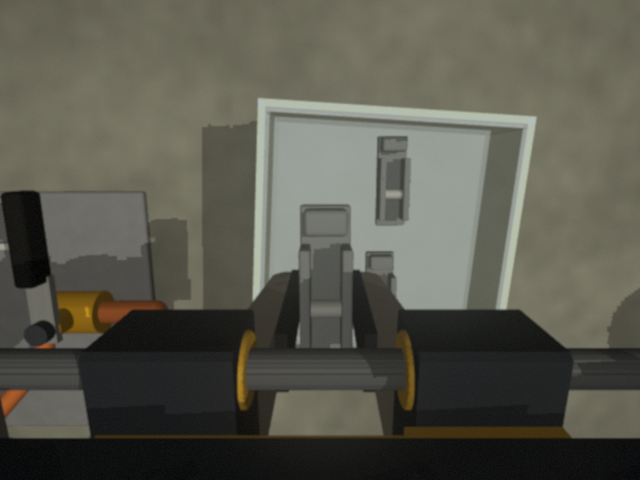

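>>> send_rows(
  dp=[
    [3,-0.8,0.3],
    [7,-0.8,0.5],
    [10,-0.8,0.7],
    [12.5,-0.8,0.8],
    [13.2,-0.8,0.8],
  ],
  roll=[0,0,0,0,0],
)

```text
t: 48.38
tool_pos: [508.4, 293.8, 24.3]
tool_rot: [-0.015, 0.725, 0.023, 0.688]
ft_force: [-1.2, -1.8, 0.2]
gripper_width: 0.258
```

Run:
```python
from h import *
print(tool()[2]["gripper_width"]*92,tool()[2]["ft_force"].round(1))
go([512,295,19.5]); W=camera("wrist"); save(W,"w39")
```

```text
23.744923496210824 [-1.2 -1.8  0.2]
t 48.38 pos [508.4 293.8  24.3] j6 -1.16 dp [0.46 0.1  0.39] roll 0
```

View pics/w39.png

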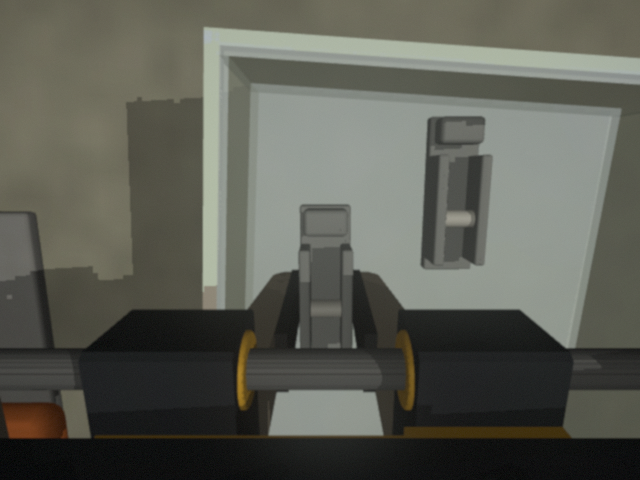

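>>> send_rows(
  dp=[
    [0.4,0.1,0.2],
    [0.5,0.1,0.3],
  ],
  roll=[0,0],
)

```text
t: 48.6
tool_pos: [511.7, 295.1, 20.0]
tool_rot: [-0.015, 0.725, 0.023, 0.688]
ft_force: [-1.0, -1.1, 0.4]
gripper_width: 0.259
```

>>> send_rows(
  dp=[
    [0,0,0],
    [0,0,0],
    [0,0,0],
    [-2,0,0],
    [-6,0,0],
  ],
  roll=[0,0,0,0,0],
  fingers=3.4,
)

```text
t: 49.02
tool_pos: [512.0, 293.1, 77.4]
tool_rot: [-0.016, 0.727, 0.022, 0.686]
ft_force: [0.1, 1.3, 0.7]
gripper_width: 0.371
```

>>> send_rows(
  dp=[
    [-4,0,0],
    [-8,0,-3],
    [-12,0,-8],
    [-14,0,-12],
    [-14,0,-12],
  ],
  roll=[0,0,0,0,0],
)

```text
t: 49.43
tool_pos: [399.2, 285.5, 226.8]
tool_rot: [-0.016, 0.726, 0.023, 0.687]
ft_force: [-0.5, 0.2, -0.5]
gripper_width: 0.369
```

Run:
```python
from fit import *
W=camera("wrist"); save(W,"w40"); inst(W,zmin=6)
S=camera("scene"); save(S,"s6")
D=camera("side"); save(D,"d6")
# valve check from scene vs. first picture ; bystanders vs start
import pickle
S0,D0=pickle.load(open("sd0.pkl","rb"))
for a,b,n in((S0,S,"S"),(D0,D,"D")):
    df=np.abs(a["z_map"]-b["z_map"]); 
    for nm,(x0,x1,y0,y1) in dict(funnel=(670,810,-360,-210),driver=(300,480,-90,20),scraper=(730,900,-80,60)).items():
        P,C,(v,u)=cloud(a); m=(P[:,0]>x0)&(P[:,0]<x1)&(P[:,1]>y0)&(P[:,1]<y1)&(P[:,2]>5)
        print(n,nm,m.sum(),(df[v[m],u[m]]>4).mean().round(3))
```

```text
sc 0.86 sat 5.0 xy 560.4 348.6 LW 75.4 23.7 long deg 4.9 zmax 29.3 n 362
sc 0.64 sat 6.0 xy 439.9 351.3 LW 25.3 21.4 long deg 87.8 zmax 27.4 n 382
sc 0.57 sat 6.0 xy 503.2 294.6 LW 60.9 23.0 long deg 3.2 zmax 28.4 n 1228
S funnel 1902 0.29
S driver 651 0.35
S scraper 2081 0.23
D funnel 2235 0.18
D driver 646 0.289
D scraper 1062 0.299
```

View pics/w40.png

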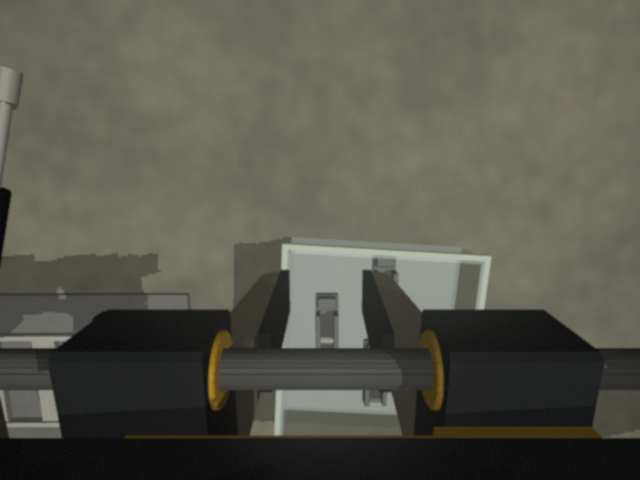

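View pics/d6.png

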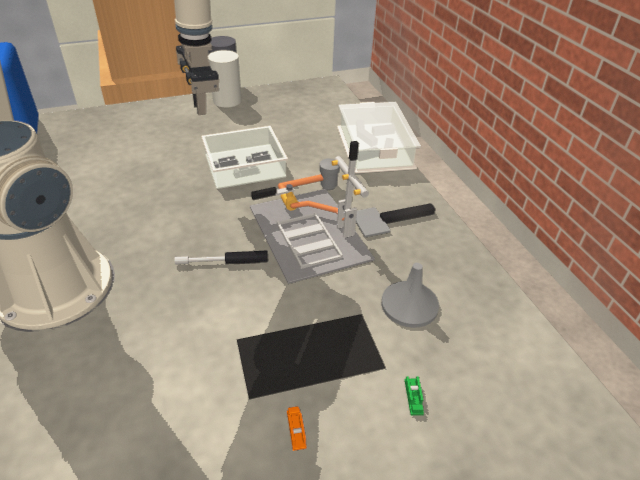

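View pics/s6.png

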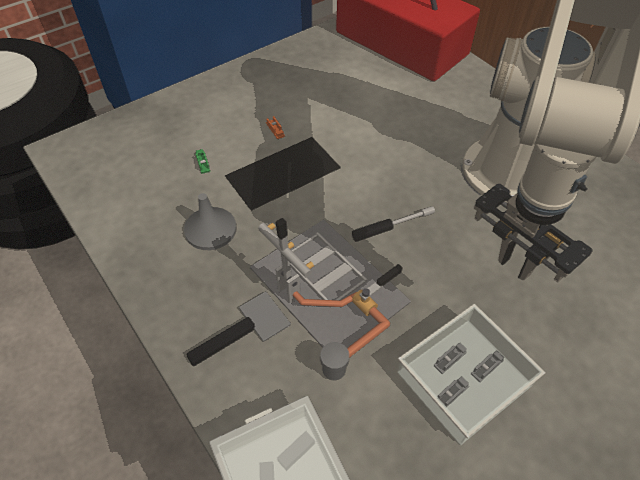

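All three clips are in the bin, with the bar up and the tray empty. The bystander depth difference is ambiguous (18–35 % of pixels changed), so I'll compare against the noise baseline and check the bar and valve angles.

Run:
```python
from h import *
import pickle
S0,D0=pickle.load(open("sd0.pkl","rb"))
S=camera("scene");D=camera("side")
for a,b,n in((S0,S,"S"),(D0,D,"D")):
    for nm,(x0,x1,y0,y1) in dict(plate=(490,720,-150,150),funnel=(670,810,-360,-210),driver=(300,480,-90,20),scraper=(730,900,-80,60)).items():
        c=[]
        for k in (a,b):
            P,C,_=cloud(k); m=(P[:,0]>x0)&(P[:,0]<x1)&(P[:,1]>y0)&(P[:,1]<y1)&(P[:,2]>(5 if nm=="plate" else 9))&(P[:,2]<(14 if nm=="plate" else 150)); c.append(P[m].mean(0).round(1))
        print(n,nm,c)
    P,C,_=cloud(b); m=(P[:,2]>78)&(P[:,2]<92)&(P[:,0]>470)&(P[:,0]<548)&(P[:,1]>70)&(P[:,1]<125); print("valve slope",np.polyfit(P[m,0],P[m,1],1)[0].round(3))
    P,C,_=cloud(b); q=P[(P[:,2]>200)&(P[:,2]<275)&(P[:,0]>640)&(P[:,0]<730)&(abs(P[:,1]+30)<25)]; print("tab",len(q),q.mean(0).round(1))
```

```text
S plate [array([606.4,  15.1,   8.9]), array([601.9,  13. ,   9. ])]
S funnel [array([ 739.9, -273.8,   41.9]), array([ 739.8, -274. ,   42.1])]
S driver [array([410.4, -43.2,  22.3]), array([411.3, -43.6,  22.5])]
S scraper [array([795.1, -10.4,  15.9]), array([795.1, -10.3,  15.9])]
valve slope 0.049
tab 253 [692.6 -23.8 240.6]
D plate [array([592.9, -34.1,   7.7]), array([593.9, -23.5,   7.7])]
D funnel [array([ 721.5, -313.3,   41. ]), array([ 721.7, -313.5,   41.1])]
D driver [array([404.7, -55.2,  19.3]), array([404.7, -55.3,  19.3])]
D scraper [array([799.9, -19.5,  14.3]), array([798.8, -20.1,  14.2])]
valve slope 0.045
tab 224 [688.9 -34.  236.3]
```

The bystanders have not moved, the valve is closed (slope 0.045–0.049 against the stand's 0.054) and the bar is up. Handing in.

Run:
```python
from h import *
print(job_done())
```

```text
the job is handed in; nothing more can be done
None
```

The job is done and handed in at about 50 s. With the bar swung up, I laid the three grey clips one to a bay. I then swung the bar down, held the valve open for about 3 s, closed it and swung the bar back up. All three clips are now in the open bin. The third clip was knocked about 45 mm before I reached it, so I measured it again first.

**Last checks:**
- **Clips:** three are in the bin, and the tray and mat are empty.
- **Bar:** it is up. It reacted at its upper stop with −14 N, and the cameras place the tab at x 689–693, at the upright position.
- **Valve:** it is closed. The handle slope is 0.045–0.049 against about 0.054 for the stand, so within about 0.01 rad.
- **Bystanders:** the funnel, nut driver and scraper are within about 1 mm of where they started. The orange and green look-alikes were left alone.

**What disagreed or went less smoothly:**
- The two fixed cameras disagreed by about 8 mm in y, so I relied on the wrist camera.
- A raw per-pixel depth comparison showed 18–35 % of bystander pixels changed. Comparing their average positions showed no real movement.
- The first clip sat about 10 mm higher in the grip than expected when I put it down in the bin, but it ended up flat.
- The tool drifted to about 3° of tilt over the run, without visible effect.
- The wrist force briefly reached about 41 N at the valve's stops.

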